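# Gang up rail blanks in the clamping fence

## Robot

A 6-joint arm with a two-finger parallel gripper is mounted at the origin on a cart in front of the work surface, level with it; the furniture and walls round the work are solid. World frame = base frame: x ahead of the robot, y to its left, z up, the work surface at z = 0. Lengths are in m, angles in rad, forces in N, time in s.
With the tool pointing down it reaches from about 0.35 to 0.775 m from the base axis. Payload 7.3 kg.
Tool frame: the origin (TCP) lies midway between the tips of the shut fingers; the grasp point (between the pads) lies 19 mm behind it (robot.grip_depth is the z of the grasp point in the tool frame, in m); z points along the fingers, y is the line along which they close (so a half turn about z gives the same grasp; the last joint's range is limited). The gripper opens to 92 mm and grips with 3 to 60 N. Pads are 19 mm wide; open, the fingers measure 130 mm over their backs; the gripper's body (75 mm by 190 mm) begins 47 mm behind the grasp point.
Start: joints at [0.969, 0.342, 1.524, -0, 1.275, -0.146], TCP at [0.231, 0.471, 0.227] pointing down, gripper open.
Joint ranges: [-2.53, 2.53], [-0.77, 2.02], [0.04, 2.7], [-1, 4.14], [0.28, 2.66], [-3.11, 3.11]. Speed limits (rad/s): [2.57, 2.57, 3.14, 3.14, 3.14, 3.14].

## Interface

Orientations are given as [roll, pitch, yaw] about the fixed x, y, z axes, in that order (R = Rz(yaw) Ry(pitch) Rx(roll)).
In Python, from cell import robot, viewer gives the robot as it stands.
- The arm moves only by the tool step_arm, never from a script. Its argument "increments" is a list of rows, each an object with "delta_pos": the shift along the tool's x, y, z in cm, a list of three; "dr": the turn, a rotation vector about the tool's x, y, z in degrees, a list of three; "fingers": the closure, from -1 (fully open) to 1 (shut), so that 0 is half open. In form: [{"delta_pos": [tx, ty, tz], "dr": [wx, wy, wz], "fingers": fingers}, ...]. A call has exactly 5 rows; each row is the pose to reach, as a shift and turn from the pose commanded when the call began, along the tool's axes at that moment; what a row does not reach only later rows make up. A row lasts 1/8 s, in which the tool goes at most 62.5 mm and 10.7 degrees, less where a joint would pass 70% of its speed; a pose out of reach is approached as far as the arm can. A call with a gripper value outside its range is refused whole. The fingers move at their own pace and stop on an object; "newtons" is the grip in N (left out, the last holds). Time passes only in rows, so rows that repeat a pose let the fingers close, or fill a call up. It gives the time, the measured TCP pose, the force, the opening and the grip force at its end, in the units of the state.
- robot.observe(): the state, without advancing time (a new reading comes with each control period).
- viewer.read_camera(name): name is "side" or "top" or "wrist"; returns the picture (384x512x3 uint8, red, green, blue); there is no depth.
- viewer.camera_params(name): a dict with "K" (3x3 intrinsics, pixels), "T" (4x4, takes a point from camera to world coordinates). Camera axes: x right, y down, z forward; pixel columns grow to the right and rows downward; lengths in m; the calibration is good to about 2 mm. The wrist camera is an equidistant fisheye: a pixel r from the principal point sees the ray r / f radians off the axis. A picture is of the moment at which its call begins: read the wrist's pose just before it. camera_params takes no time and is no camera call; for the wrist camera it gives the pose at the moment of the call.
- robot.hand_in(): hands the job in; it is judged then, once.
The state is a dict: "time": time; "qpos": joint angles; "qvel": joint speeds; "joint_efforts": joint torques, N m; "tool_pos": TCP position; "tool_rot": TCP orientation; "contact_force": force on the tool from outside, world axes, zero at the start; "torque": the same for the moment, N m; "opening": finger opening in m; "grip_force": force on a finger pad.
Only numpy, scipy, OpenCV 4.12 (cv2) and the standard library are available. Lean on these libraries where they do the work, as an engineer would, in place of code of your own. Each camera call takes 0.05 s, during which the arm holds its last target. There are 200 camera calls.

## Task

Gang up the loose pale-wood rail blanks (the three or four equal 120 mm long strips) for the saw. Take the offcut that was left in the clamping fence and lay it down on the table well clear of the fence, a hand's breadth or more, then line up all the blanks lying there in it, flat and side by side, starting at the fixed jaw, with no gaps and their far ends flush against the rail; finally slide the jaw up to the row and throw its lever fully so that the row is held tight. Do not disturb the tape measure or the oil bottle.

Things in the scene. Friction and masses are not known exactly. Their poses are not given: they have to be found in the camera images.
- clamp_fence: fixed clamping fence: 40 x 40 mm aluminium rail, 300 mm long, fixed jaw at its right end, sliding jaw on its left. Origin on the table in the corner of rail front face (x = 0; rail to x = 0.04) and fixed jaw's inner face (y = 0); x points squarely away from the robot to the rail, y along the rail to the sliding jaw. Bed: bare table at x < 0, y > 0. Fixed jaw: y -0.022..0, x -0.112..0, 26 mm high
- jaw (a joint): sliding jaw: 0 m fully open, up to 0.15 m towards the fixed jaw; stiff (about 8 N), stays where left. With the lever at 0 its pad faces the bed at y = 0.190 - jaw (clamping fence's frame); its arm's outer side is at y = 0.224 - jaw. The arm reaches 135 mm in front of the rail, 3 to 26 mm above the table, 24 mm thick beyond the pad; push it from either side or pinch its free end
- lever (a joint): cam lever on the sliding jaw, vertical axis: 0 rad open (points along the rail away from the bed), 1.5 fully thrown (swung counter-clockwise seen from above to point from the rail to the robot, over the jaw's arm). It pushes the pad out 4 mm per rad, 6 mm in all, so first bring the jaw within 3 mm of the row. About 2 N at the ball; stays where left
- jaw_arm (a point): point in the sliding jaw's arm near its free end, 115 mm in front of the rail, half-way up the arm (14 mm above the table), in the middle of its 24 mm thickness
- pad_face (a point): middle of the sliding jaw's wooden pad face (96 x 19 mm, facing the fixed jaw), 60 mm in front of the rail, 13 mm above the table
- lever_pivot (a point): point on the lever's turning axis, at the height of the lever bar (60 mm above the table); the bar is 11 mm wide and 8 mm thick. The jaw's saddle below it sits on the rail: 55 mm high, 22 mm to either side of the pivot along the rail
- lever_ball (a point): centre of the 20 mm black ball at the end of the lever, 68 mm from the turning axis, 62 mm above the table
- blank_0_c (a point): centre of a loose planed pale-wood rail blank, 120 x 32 x 20 mm; x along its 120 mm length, y across its 32 mm width, z through its 20 mm thickness (centre 10 mm above the table when it lies flat). 55 g. Three or four of the five are there
- blank_1_c (a point): centre of a loose planed pale-wood rail blank, 120 x 32 x 20 mm; x along its 120 mm length, y across its 32 mm width, z through its 20 mm thickness (centre 10 mm above the table when it lies flat). 55 g. Three or four of the five are there; same as blank_0
- blank_2_c (a point): centre of a loose planed pale-wood rail blank, 120 x 32 x 20 mm; x along its 120 mm length, y across its 32 mm width, z through its 20 mm thickness (centre 10 mm above the table when it lies flat). 55 g. Three or four of the five are there; same as blank_0
- blank_3_c (a point): centre of a loose planed pale-wood rail blank, 120 x 32 x 20 mm; x along its 120 mm length, y across its 32 mm width, z through its 20 mm thickness (centre 10 mm above the table when it lies flat). 55 g. Three or four of the five are there; same as blank_0
- blank_4_c (a point): centre of a loose planed pale-wood rail blank, 120 x 32 x 20 mm; x along its 120 mm length, y across its 32 mm width, z through its 20 mm thickness (centre 10 mm above the table when it lies flat). 55 g. Three or four of the five are there; same as blank_0
- slot_0 (a point): place of the centre of blank number 1 of a finished row, counted from the fixed jaw (any blank may take any place): 60 mm in front of the rail, 16 mm from the fixed jaw's inner face, 10 mm above the table
- slot_1 (a point): place of the centre of blank number 2 of a finished row, counted from the fixed jaw (any blank may take any place): 60 mm in front of the rail, 48 mm from the fixed jaw's inner face, 10 mm above the table
- slot_2 (a point): place of the centre of blank number 3 of a finished row, counted from the fixed jaw (any blank may take any place): 60 mm in front of the rail, 80 mm from the fixed jaw's inner face, 10 mm above the table
- slot_3 (a point): place of the centre of blank number 4 of a finished row, counted from the fixed jaw (any blank may take any place): 60 mm in front of the rail, 112 mm from the fixed jaw's inner face, 10 mm above the table
- offcut_c0 (a point): centre of the small white-faced chipboard offcut left lying flat in the clamping fence's bed, 45 x 62 x 18 mm; its x axis lies across the 45 mm, y along the 62 mm, z up; centre 9 mm above the table
- toggle_clamp: fixed red-handled hold-down clamp (bystander, not used) between the blanks and the fence: 121 x 48 mm, 140 mm high, origin on the table at the middle of its base; carry things over it
- tape_c (a point): centre of the yellow tape measure (bystander), 36 x 75 x 60 mm, standing
- bottle_c (a point): point half-way up the small square oil bottle (bystander), 43 x 57 x 104 mm, standing
Not all that is in view belongs to the job. Leave any orange look-alike of the part that bears blank_3_c alone.

How it is judged:
On the way, in this order (a step that is already met when the one before it is completed fails the run):
1. the offcut lies on the table clear of the clamping fence (at least 15 cm from the row's middle) (horizontal distance between offcut_c0 and slot_1 above 0.15 m and height (world z) of offcut_c0 between 0 and 0.03 m), for 0.2 s.
2. all blanks lie flat in the bed between the jaws, near the rail, with the lever still open (x of blank_0_c in the frame of clamp_fence between -0.09 and -0.04 m and y of blank_0_c in the frame of clamp_fence between 0.008 and 0.19 m and height (world z) of each of blank_0_c, blank_1_c, blank_2_c, blank_3_c, blank_4_c below 0.014 m and x of blank_1_c in the frame of clamp_fence between -0.09 and -0.04 m and y of blank_1_c in the frame of clamp_fence between 0.008 and 0.19 m and x of blank_2_c in the frame of clamp_fence between -0.09 and -0.04 m and y of blank_2_c in the frame of clamp_fence between 0.008 and 0.19 m and x of blank_3_c in the frame of clamp_fence between -0.09 and -0.04 m and y of blank_3_c in the frame of clamp_fence between 0.008 and 0.19 m and x of blank_4_c in the frame of clamp_fence between -0.09 and -0.04 m and y of blank_4_c in the frame of clamp_fence between 0.008 and 0.19 m and value of joint lever below 0.6 rad), for 0.2 s.
At the end, for the whole second after the job is handed in: Every blank lies flat within 4.5 mm of its place, places filled from the fixed jaw without a break, square to the rail within 0.04 rad; pad within 3 mm of the last blank; lever beyond 1.3 rad; offcut on the table at least 15 cm from the row's middle; all at rest (all of step 1 and distance between any of blank_0_c, blank_1_c, blank_2_c, blank_3_c, blank_4_c and slot_0 below 0.0045 m and distance between any of blank_0_c, blank_1_c, blank_2_c, blank_3_c, blank_4_c and slot_1 below 0.0045 m and distance between any of blank_0_c, blank_1_c, blank_2_c, blank_3_c, blank_4_c and slot_2 below 0.0045 m and (distance between blank_0_c and slot_0 below 0.0045 m or distance between blank_0_c and slot_1 below 0.0045 m or distance between blank_0_c and slot_2 below 0.0045 m or distance between blank_0_c and slot_3 below 0.0045 m) and (distance between blank_1_c and slot_0 below 0.0045 m or distance between blank_1_c and slot_1 below 0.0045 m or distance between blank_1_c and slot_2 below 0.0045 m or distance between blank_1_c and slot_3 below 0.0045 m) and (distance between blank_2_c and slot_0 below 0.0045 m or distance between blank_2_c and slot_1 below 0.0045 m or distance between blank_2_c and slot_2 below 0.0045 m or distance between blank_2_c and slot_3 below 0.0045 m) and (distance between blank_3_c and slot_0 below 0.0045 m or distance between blank_3_c and slot_1 below 0.0045 m or distance between blank_3_c and slot_2 below 0.0045 m or distance between blank_3_c and slot_3 below 0.0045 m) and (distance between blank_4_c and slot_0 below 0.0045 m or distance between blank_4_c and slot_1 below 0.0045 m or distance between blank_4_c and slot_2 below 0.0045 m or distance between blank_4_c and slot_3 below 0.0045 m) and angle between the x axis of each of blank_0_c, blank_1_c, blank_2_c, blank_3_c, blank_4_c and the x axis of clamp_fence, either way round below 0.04 rad and (horizontal distance between pad_face and blank_0_c below 0.019 m or horizontal distance between pad_face and blank_1_c below 0.019 m or horizontal distance between pad_face and blank_2_c below 0.019 m or horizontal distance between pad_face and blank_3_c below 0.019 m or horizontal distance between pad_face and blank_4_c below 0.019 m) and value of joint lever above 1.3 rad and linear speed of each of blank_0, blank_1, blank_2, blank_3, blank_4 below 0.02 m/s); the robot touches nothing.
It fails at once if the tape measure is pushed more than 3 cm or tipped (distance of tape_c from where it was at the start of the episode above 0.03 m or angle between tape_c's own z axis and vertical above 0.5 rad).
It fails at once if the oil bottle is pushed more than 3 cm or tipped (distance of bottle_c from where it was at the start of the episode above 0.03 m or angle between bottle_c's own z axis and vertical above 0.5 rad).
Of blank_0, blank_1, blank_2, blank_3, blank_4 only 3 to 4 are there at a start; the rules pass over those that are not, and their reading is None.
At some moment in a run one of blank_0, blank_1, blank_2, blank_3, blank_4 may be knocked a few centimetres aside while the robot is not near it.
Once in a run the grip may slacken for a moment while it holds something.
It also fails if it takes over 210 s, if anything falls off the work surface, if the arm or the gripper's body presses on something with over 40 N, if the wrist force passes 120 N, or if a joint passes its speed limit or range.

## Working session

There is one attempt and no reset: what is moved stays moved. The work goes in short steps, Python scripts to look and compute and a tool call to move; the robot and the scene stay as the last step left them, time stands still between calls to the robot, and variables do not carry over. Pictures are saved under pics/ and viewed, at most 14 in all, crops included, and the job is handed in when it is done.

Besides the shell and the picture viewer there is one more tool, called after "Call:" as a command line: name --argument value ..., lists and objects as JSON in quotes. step_arm: Moves the arm, as the interface text tells. Its arguments: {"type":"object","properties":{"increments":{"type":"array"},"newtons":{"type":"number"}},"required":["increments"]}

```bash
ls; mkdir -p pics; cat > h.py <<'E'
import numpy as np, cv2
from cell import robot, viewer
from scipy.spatial.transform import Rotation as R
def P(name): 
    c=viewer.camera_params(name); return np.array(c["K"]),np.array(c["T"])
def cast(name,u,v,z,c=None):
    K,T=c or P(name)
    x=(u-K[0,2])/K[0,0]; y=(v-K[1,2])/K[1,1]
    if name=="wrist":
        t=np.hypot(x,y); s=np.sin(t)/max(t,1e-9); d=np.array([x*s,y*s,np.cos(t)])
    else: d=np.array([x,y,1.])
    d=T[:3,:3]@d; o=T[:3,3]; return o+d*(z-o[2])/d[2]
def proj(name,p,c=None):
    K,T=c or P(name); q=T[:3,:3].T@(np.asarray(p,float)-T[:3,3])
    if name=="wrist":
        r=np.hypot(q[0],q[1]); t=np.arctan2(r,q[2]); a=q[:2]/max(r,1e-9)*t
    else: a=q[:2]/q[2]
    return np.array([K[0,0]*a[0]+K[0,2],K[1,1]*a[1]+K[1,2]])
def shot(name,fn,up=1.5):
    c=P(name); im=viewer.read_camera(name)
    cv2.imwrite("pics/"+fn+".raw.png",im[:,:,::-1])
    cv2.imwrite("pics/"+fn+".png",cv2.resize(im[:,:,::-1],None,fx=up,fy=up)); return im,c
def move(p,yaw):
    "tool-axis shift (cm) and turn (deg) to reach world p, tool down with closing line at yaw"
    s=robot.observe(); r=R.from_euler("xyz",s["tool_rot"])
    y=r.as_matrix()[:,1]; cur=np.arctan2(y[1],y[0]); d=(yaw-cur+np.pi/2)%np.pi-np.pi/2
    Rd=R.from_euler("z",d)*r
    print("delta",np.round(r.inv().apply(np.array(p)-s["tool_pos"])*100,2),"yawturn(deg, about tool z)",np.round(-np.degrees(d),1), "cur",np.round(s["tool_pos"],4),np.round(np.degrees(cur),1),np.round(s["qpos"][5],2),s["time"])
E
python3 -c "
from h import *
for n in('top','side','wrist'): 
    im,c=shot(n,n+'0'); print(n,np.round(c[0],1).tolist(),np.round(c[1],3).tolist())
print(robot.observe(),robot.grip_depth)"
```

```text
pics
top [[437.1, 0.0, 256.7], [0.0, 437.1, 197.0], [0.0, 0.0, 1.0]] [[-0.005, -0.984, 0.18, 0.267], [-1.0, 0.006, 0.004, -0.137], [-0.005, -0.18, -0.984, 1.347], [0.0, 0.0, 0.0, 1.0]]
side [[417.7, 0.0, 256.8], [0.0, 417.7, 193.8], [0.0, 0.0, 1.0]] [[0.83, -0.382, 0.406, -0.003], [-0.557, -0.54, 0.631, -0.885], [-0.022, -0.75, -0.661, 0.854], [0.0, 0.0, 0.0, 1.0]]
wrist [[297.3, 0.0, 252.4], [0.0, 297.3, 187.9], [0.0, 0.0, 1.0]] [[0.44, 0.86, 0.26, 0.161], [0.898, -0.42, -0.129, 0.505], [-0.002, 0.29, -0.957, 0.384], [0.0, 0.0, 0.0, 1.0]]
{'time': 0.15, 'qpos': array([ 9.68971927e-01,  3.42545297e-01,  1.52477805e+00, -3.58543986e-05,
        1.27538626e+00, -1.46018826e-01]), 'qvel': array([-0.00116471, -0.00072265, -0.00175139,  0.00024424, -0.00048967,
       -0.00030202]), 'joint_efforts': array([ 6.71605121e-04, -4.31471765e+01, -2.44352531e+01,  7.17863627e-02,
        5.37403487e-02, -3.87819023e-05]), 'tool_pos': array([0.23092817, 0.47115678, 0.22622045]), 'tool_rot': array([-3.14048260e+00, -1.28592493e-04,  2.68579747e+00]), 'contact_force': array([-0.43462251,  0.19594638,  0.38782587]), 'torque': array([-0.00059727,  0.07668351, -0.00572645]), 'grip_force': 0.0, 'opening': 0.09166123943598635} -0.0188
```

View pics/top0.png

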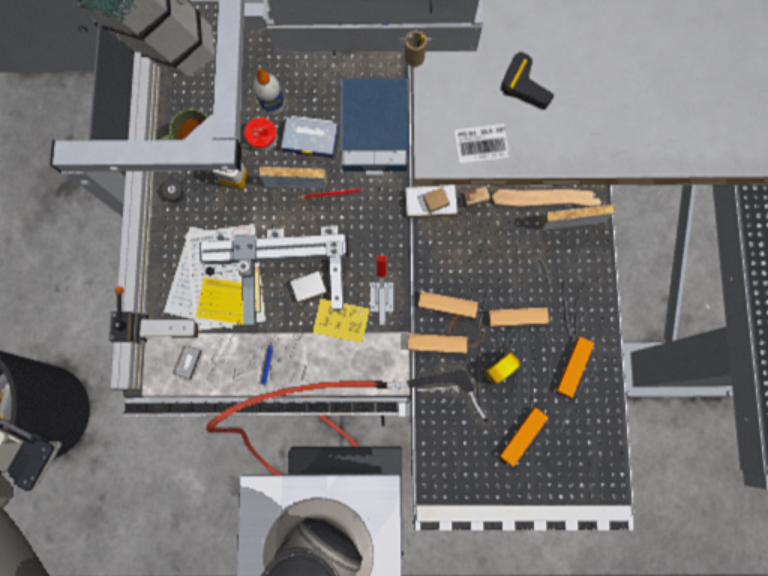

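View pics/side0.png

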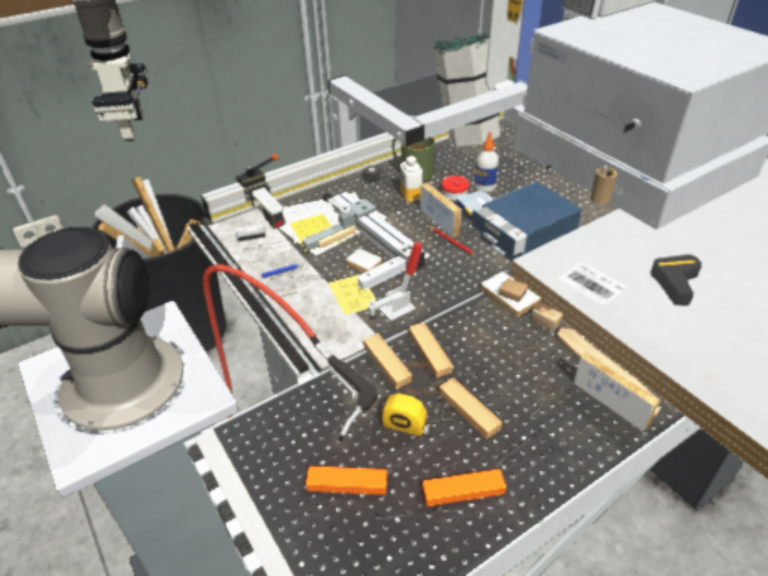

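Top view: three pale blanks lie at (448,303), (518,316) and (437,343). The look-alikes are two orange strips (575,367), (524,437), a long wavy pale board (545,197), a small tan block (477,196), and boards standing on edge (292,175), (580,215). I choose the three equal pale strips. The offcut is at (308,286), the fence's fixed jaw at (336,280), the sliding jaw at (250,285), the toggle clamp at (381,295), the tape at (502,367) and the bottle at (235,177).

```bash
cat > blanks.py <<'E'
from h import *
def blobs(im,c,name,lo,hi,z,amin=150,amax=3000,roi=None):
    hsv=cv2.cvtColor(im,cv2.COLOR_RGB2HSV); m=cv2.inRange(hsv,lo,hi)
    m=cv2.morphologyEx(m,cv2.MORPH_OPEN,np.ones((3,3)))
    out=[]
    for k in cv2.findContours(m,0,1)[0]:
        a=cv2.contourArea(k)
        if amin<a<amax:
            w=np.array([cast(name,u+0.,v+0.,z,c)[:2] for u,v in k[:,0]],np.float32)
            (cx,cy),(w1,h1),an=cv2.minAreaRect(w*1000)
            if w1<h1: w1,h1,an=h1,w1,an+90
            mu=k[:,0].mean(0)
            out.append((np.round(mu).tolist(),np.round([cx,cy,w1,h1,(an+90)%180-90],1).tolist()))
    return out
E
python3 - <<'E'
from blanks import *
im=cv2.imread('pics/top0.raw.png')[:,:,::-1].copy(); c=P('top')
print('tan');[print(b) for b in blobs(im,c,'top',(8,60,150),(20,180,255),.02)]
print('white');[print(b) for b in blobs(im,c,'top',(0,0,215),(180,30,255),.018,100,2000)]
print('yellow');[print(b) for b in blobs(im,c,'top',(22,150,150),(34,255,255),.06,60,2000)]
cr=im[145:245,115:415]; cv2.imwrite('pics/crop1.png',cv2.resize(cr[:,:,::-1],None,fx=2.66,fy=2.66,interpolation=cv2.INTER_CUBIC))
E
```

```text
tan
([291.0, 228.0], [412.1, -235.9, 116.6, 32.6, 86.5])
([346.0, 211.0], [465.7, -405.1, 118.0, 32.8, -87.3])
([298.0, 202.0], [492.0, -260.1, 118.5, 32.5, 78.5])
([373.0, 135.0], [703.9, -488.0, 251.8, 66.0, 89.6])
([194.0, 114.0], [779.7, 65.5, 138.7, 19.5, 87.1])
white
([355.0, 343.0], [71.1, -408.7, 387.7, 39.0, 89.7])
([208.0, 190.0], [534.6, 21.3, 44.7, 40.2, -71.5])
([194.0, 168.0], [604.5, 63.8, 138.0, 12.2, -87.1])
([200.0, 160.0], [630.1, 45.4, 176.3, 12.1, -87.1])
([277.0, 133.0], [714.8, -200.8, 56.5, 38.2, -0.7])
yellow
([336.0, 245.0], [358.6, -363.9, 59.3, 31.2, -50.6])
([228.0, 213.0], [453.9, -43.3, 98.4, 68.2, 77.5])
([147.0, 201.0], [495.4, 192.6, 92.5, 80.6, 81.4])
```

View pics/crop1.png

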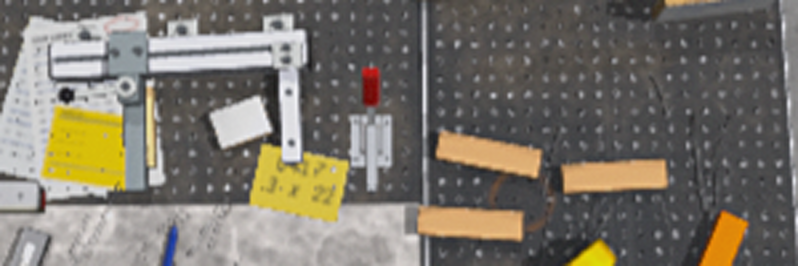

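The crop confirms three plain, equal pale strips, the white offcut at crop (240,121) and the sliding jaw with its lever open. Next I work out the fence corners and the offcut.

```bash
python3 - <<'E'
from h import *
c=P('top'); cs=P('side')
f=lambda x,y,z:print((x,y),np.round(cast('top',115+x/2.66,145+y/2.66,z,c),3))
print('offcut corners');[f(x,y,.018) for x,y in((208,115),(258,95),(272,127),(222,149),(240,121))]
print('inner corner');f(279,72,.04);f(279,72,.026);print('jaw end');f(281,160,.026);f(302,160,.026)
print('rail L front');f(50,78,.04);print('pad');f(156,88,.022);f(156,168,.022);print('knob');f(126,86,.062);print('arm end');f(124,190,.026);f(144,190,.026);print('toggle');f(371,140,.02)
# gantry corner triangulation
def tri(a,b):
    o1=c[1][:3,3];d1=cast('top',*a,0,c)-o1;o2=cs[1][:3,3];d2=cast('side',*b,0,cs)-o2
    s=np.linalg.lstsq(np.c_[d1,-d2],o2-o1,rcond=None)[0];p,q=o1+s[0]*d1,o2+s[1]*d2;print('tri',np.round(p,3),np.round(q,3))
tri((160,93),(280,84)); tri((38,94),(220,52))
for p in((.53,.02,.22),): move(p,np.radians(22))
E
```

```text
offcut corners
(208, 115) [0.539 0.065 0.018]
(258, 95) [0.563 0.007 0.018]
(272, 127) [ 0.524 -0.01   0.018]
(222, 149) [0.499 0.048 0.018]
(240, 121) [0.532 0.027 0.018]
inner corner
(279, 72) [ 0.585 -0.019  0.04 ]
(279, 72) [ 0.588 -0.018  0.026]
jaw end
(281, 160) [ 0.484 -0.021  0.026]
(302, 160) [ 0.484 -0.046  0.026]
rail L front
(50, 78) [0.579 0.245 0.04 ]
pad
(156, 88) [0.571 0.126 0.022]
(156, 168) [0.476 0.123 0.022]
knob
(126, 86) [0.564 0.152 0.062]
arm end
(124, 190) [0.45  0.158 0.026]
(144, 190) [0.45  0.135 0.026]
toggle
(371, 140) [ 0.508 -0.125  0.02 ]
tri [0.766 0.132 0.217] [0.758 0.137 0.214]
tri [0.764 0.465 0.222] [0.729 0.481 0.214]
delta [-46.71 -27.34   0.65] yawturn(deg, about tool z) 41.9 cur [0.2309 0.4712 0.2262] 63.9 -0.15 0.15
```

Call:
step_arm --increments '[{"delta_pos":[-26,-15,0],"dr":[0,0,0],"fingers":-1},{"delta_pos":[-26,-15,0],"dr":[0,0,0],"fingers":-1},{"delta_pos":[-26,-15,0],"dr":[0,0,0],"fingers":-1},{"delta_pos":[-26,-15,0],"dr":[0,0,0],"fingers":-1},{"delta_pos":[-26,-15,0],"dr":[0,0,0],"fingers":-1}]'

```text
time: 0.78
tool_pos: [0.3994, 0.2202, 0.2267]
tool_rot: [-3.142, 0.0, 2.685]
contact_force: [-0.2, -0.3, 0.1]
opening: 0.0917
grip_force: 0.0
```

Call:
step_arm --increments '[{"delta_pos":[-20.7,-12.3,0.6],"dr":[0,0,42],"fingers":-0.26},{"delta_pos":[-20.7,-12.3,0.6],"dr":[0,0,42],"fingers":-0.26},{"delta_pos":[-20.7,-12.3,0.6],"dr":[0,0,42],"fingers":-0.26},{"delta_pos":[-20.7,-12.3,0.6],"dr":[0,0,42],"fingers":-0.26},{"delta_pos":[-20.7,-12.3,0.6],"dr":[0,0,42],"fingers":-0.26}]'

```text
time: 1.4
tool_pos: [0.5315, 0.0176, 0.2198]
tool_rot: [-3.141, 0.0, 1.947]
contact_force: [-1.0, 0.3, 0.3]
opening: 0.058
grip_force: 0.0
```

```bash
python3 - <<'E'
from blanks import *
im,c=shot('wrist','w1'); print(np.round(c[1],3).tolist())
[print(b) for b in blobs(im,c,'wrist',(0,0,200),(180,40,255),.018,800,60000)]
move((.53,.027,.1),np.radians(22.5)); print(robot.observe()['opening'])
E
```

```text
[[0.93, 0.352, 0.106, 0.504], [0.368, -0.89, -0.271, 0.09], [-0.002, 0.291, -0.957, 0.378], [0.0, 0.0, 0.0, 1.0]]
([242.0, 201.0], [538.2, -33.3, 111.5, 20.9, 3.5])
([255.0, 155.0], [530.8, 27.9, 60.4, 44.1, -69.1])
([333.0, 172.0], [636.1, 48.6, 172.2, 59.2, 82.6])
([319.0, 153.0], [603.8, 59.4, 150.1, 16.7, -87.0])
([379.0, 42.0], [631.5, 226.9, 156.7, 100.2, -44.0])
([156.0, 100.0], [378.3, 19.9, 359.0, 120.6, -89.8])
([15.0, 84.0], [134.4, -2.5, 288.6, 64.4, -89.9])
delta [ 0.7   0.26 11.99] yawturn(deg, about tool z) -0.7 cur [0.5304 0.0195 0.2199] 21.8 -0.49 1.45
0.05783714899903185
```

View pics/w1.png

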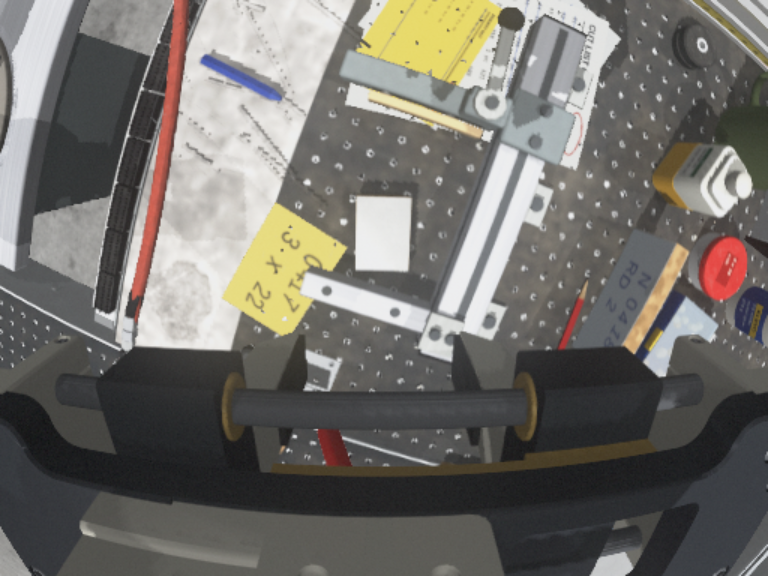

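The wrist view shows the white offcut at (383,232) inside the fingers' line, and the measurement agrees with the top view. Grasping it now.

Call:
step_arm --increments '[{"delta_pos":[0.8,0.3,0],"dr":[0,0,0],"fingers":-0.26},{"delta_pos":[0.8,0.3,6],"dr":[0,0,0],"fingers":-0.26},{"delta_pos":[0.8,0.3,12],"dr":[0,0,0],"fingers":-0.26},{"delta_pos":[0.8,0.3,18],"dr":[0,0,0],"fingers":-0.26},{"delta_pos":[0.8,0.3,21.5],"dr":[0,0,0],"fingers":-0.26}]' --newtons 20

```text
time: 2.08
tool_pos: [0.5279, 0.0316, 0.0034]
tool_rot: [-3.139, -0.002, 1.956]
contact_force: [0.7, -0.1, 0.1]
opening: 0.0577
grip_force: 0.0
```

Call:
step_arm --increments '[{"delta_pos":[0,0,0],"dr":[0,0,0],"fingers":1},{"delta_pos":[0,0,0],"dr":[0,0,0],"fingers":1},{"delta_pos":[0,0,0],"dr":[0,0,0],"fingers":1},{"delta_pos":[0,0,0],"dr":[0,0,0],"fingers":1},{"delta_pos":[0,0,-2],"dr":[0,0,0],"fingers":1}]'

```text
time: 2.7
tool_pos: [0.5292, 0.0293, 0.0256]
tool_rot: [-3.14, -0.001, 1.953]
contact_force: [0.2, -0.7, 0.2]
opening: 0.045
grip_force: 19.8
```

Call:
step_arm --increments '[{"delta_pos":[0,0,-6],"dr":[0,0,0],"fingers":1},{"delta_pos":[0,0,-12],"dr":[0,0,0],"fingers":1},{"delta_pos":[0,0,-18],"dr":[0,0,0],"fingers":1},{"delta_pos":[0,0,-19],"dr":[0,0,0],"fingers":1},{"delta_pos":[0,0,-19],"dr":[0,0,0],"fingers":1}]'

```text
time: 3.32
tool_pos: [0.5299, 0.0292, 0.2161]
tool_rot: [3.14, 0.0, 1.953]
contact_force: [0.5, -0.2, -1.0]
opening: 0.0449
grip_force: 19.8
```

```bash
python3 - <<'E'
from h import *
move((.62,-.30,.005),np.radians(21)); print(robot.observe()['opening'])
E
```

```text
delta [-33.9   -3.93  21.12] yawturn(deg, about tool z) 0.9 cur [0.5299 0.0292 0.2161] 21.9 -0.47 3.325
0.04488059829504688
```

Call:
step_arm --increments '[{"delta_pos":[-31,-3.6,0],"dr":[0,0,0],"fingers":1},{"delta_pos":[-31,-3.6,0],"dr":[0,0,0],"fingers":1},{"delta_pos":[-31,-3.6,0],"dr":[0,0,0],"fingers":1},{"delta_pos":[-31,-3.6,0],"dr":[0,0,0],"fingers":1},{"delta_pos":[-31,-3.6,0],"dr":[0,0,0],"fingers":1}]'

```text
time: 3.95
tool_pos: [0.6116, -0.2734, 0.2127]
tool_rot: [-3.139, -0.004, 1.953]
contact_force: [0.5, -0.2, -0.7]
opening: 0.0449
grip_force: 19.8
```

Call:
step_arm --increments '[{"delta_pos":[-3,-0.3,3],"dr":[0,0,0],"fingers":1},{"delta_pos":[-3,-0.3,9],"dr":[0,0,0],"fingers":1},{"delta_pos":[-3,-0.3,15],"dr":[0,0,0],"fingers":1},{"delta_pos":[-3,-0.3,19],"dr":[0,0,0],"fingers":1},{"delta_pos":[-3,-0.3,21],"dr":[0,0,0],"fingers":1}]'

```text
time: 4.58
tool_pos: [0.6172, -0.2995, 0.0019]
tool_rot: [-3.135, -0.007, 1.953]
contact_force: [-13.1, 1.7, 28.3]
opening: 0.0449
grip_force: 20.1
```

Call:
step_arm --increments '[{"delta_pos":[0,0,0.1],"dr":[0,0,0],"fingers":1},{"delta_pos":[0,0,0.1],"dr":[0,0,0],"fingers":-0.3},{"delta_pos":[0,0,0.1],"dr":[0,0,0],"fingers":-0.3},{"delta_pos":[0,0,0.1],"dr":[0,0,0],"fingers":-0.3},{"delta_pos":[0,0,-4],"dr":[0,0,0],"fingers":-0.3}]'

```text
time: 5.2
tool_pos: [0.6185, -0.2994, 0.0427]
tool_rot: [-3.137, -0.006, 1.953]
contact_force: [0.7, 0.6, -0.0]
opening: 0.0597
grip_force: 0.0
```

Call:
step_arm --increments '[{"delta_pos":[0,0,-5],"dr":[0,0,0],"fingers":-0.3},{"delta_pos":[0,0,-10],"dr":[0,0,0],"fingers":-0.3},{"delta_pos":[0,0,-16],"dr":[0,0,0],"fingers":-0.3},{"delta_pos":[0,0,-17],"dr":[0,0,0],"fingers":-0.3},{"delta_pos":[0,0,-17],"dr":[0,0,0],"fingers":-0.3}]'

```text
time: 5.82
tool_pos: [0.6207, -0.3008, 0.2163]
tool_rot: [3.141, 0.001, 1.953]
contact_force: [0.7, 0.0, -0.3]
opening: 0.0597
grip_force: 0.0
```

```bash
python3 - <<'E'
from blanks import *
im,c=shot('top','t2');
[print(b) for b in blobs(im,c,'top',(0,0,200),(180,35,255),.018,100,3000)]
print('tan');[print(b) for b in blobs(im,c,'top',(8,60,150),(20,180,255),.02)]
move((.492,-.26,.2),np.radians(-11.5))
E
```

```text
([350.0, 344.0], [70.3, -399.4, 415.6, 43.4, 89.3])
([228.0, 339.0], [60.2, -6.9, 299.4, 183.2, 89.7])
([112.0, 218.0], [447.6, 315.1, 104.2, 24.7, 89.7])
([126.0, 180.0], [564.6, 274.0, 185.8, 63.0, -11.4])
([239.0, 105.0], [811.2, -76.7, 58.0, 20.4, 89.6])
([122.0, 86.0], [932.7, 343.2, 301.3, 256.3, -89.3])
tan
([300.0, 229.0], [410.1, -260.1, 73.2, 30.5, 89.7])
([346.0, 211.0], [465.5, -405.1, 118.0, 33.2, -87.3])
([380.0, 136.0], [703.6, -521.0, 166.6, 66.0, 89.6])
([194.0, 114.0], [780.1, 65.5, 138.7, 19.5, 86.7])
delta [  8.52 -10.38   1.47] yawturn(deg, about tool z) 33.4 cur [ 0.6201 -0.3004  0.2145] 21.9 -0.94 5.875
```

Call:
step_arm --increments '[{"delta_pos":[8.5,-10.4,1.5],"dr":[0,0,33.4],"fingers":-0.3},{"delta_pos":[8.5,-10.4,1.5],"dr":[0,0,33.4],"fingers":-0.3},{"delta_pos":[8.5,-10.4,1.5],"dr":[0,0,33.4],"fingers":-0.3},{"delta_pos":[8.5,-10.4,1.5],"dr":[0,0,33.4],"fingers":-0.3},{"delta_pos":[8.5,-10.4,1.5],"dr":[0,0,33.4],"fingers":-0.3}]'

```text
time: 6.5
tool_pos: [0.493, -0.2609, 0.2]
tool_rot: [-3.141, -0.0, 1.373]
contact_force: [0.4, -0.1, 0.3]
opening: 0.0599
grip_force: 0.0
```

```bash
python3 - <<'E'
from blanks import *
im,c=shot('wrist','w2')
[print(b) for b in blobs(im,c,'wrist',(8,60,130),(20,190,255),.02,800,60000)]
[print(b) for b in blobs(im,c,'wrist',(0,0,190),(180,40,255),.018,800,60000)]
move((.492,-.26,.005),np.radians(-11.5))
E
```

```text
([251.0, 166.0], [491.9, -262.3, 118.6, 31.9, 78.6])
([185.0, 161.0], [412.1, -239.2, 119.9, 32.6, 86.4])
([426.0, 123.0], [722.8, -243.8, 47.0, 40.5, -67.4])
([359.0, 180.0], [620.8, -302.4, 61.8, 44.5, -69.1])
([489.0, 167.0], [844.7, -339.0, 294.1, 136.8, -85.6])
([418.0, 92.0], [714.1, -205.4, 63.9, 55.5, -0.7])
([5.0, 98.0], [166.2, -75.9, 190.1, 50.6, 74.5])
([139.0, 59.0], [390.1, -93.1, 176.9, 98.5, -89.8])
delta [ 0.07 -0.13 19.51] yawturn(deg, about tool z) 0.2 cur [ 0.4932 -0.261   0.2001] -11.3 -0.43 6.55
```

View pics/w2.png

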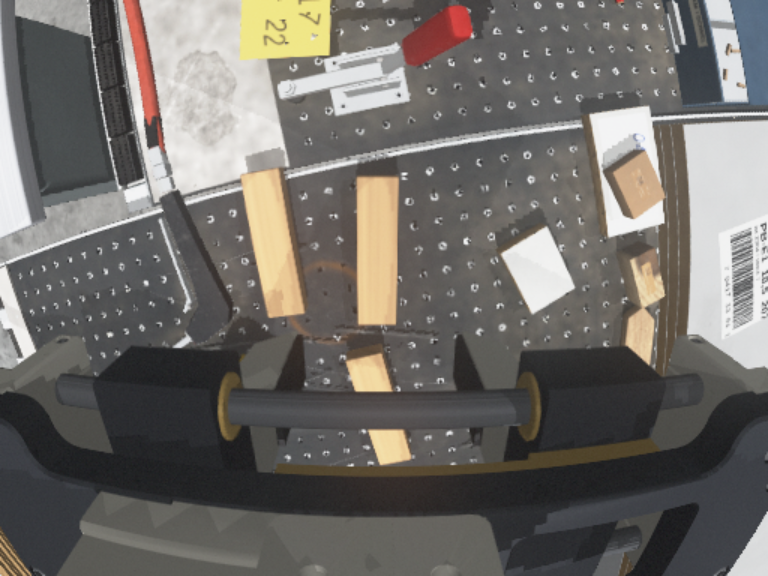

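View: the offcut lies at (537,268), clear of the fence. Blank A at (377,245) sits between the fingers, blank B is at (272,243) and blank C at (378,405).

Call:
step_arm --increments '[{"delta_pos":[0.1,-0.1,6],"dr":[0,0,0],"fingers":-0.3},{"delta_pos":[0.1,-0.1,12],"dr":[0,0,0],"fingers":-0.3},{"delta_pos":[0.1,-0.1,17],"dr":[0,0,0],"fingers":-0.3},{"delta_pos":[0.1,-0.1,19.3],"dr":[0,0,0],"fingers":-0.3},{"delta_pos":[0.1,-0.1,19.3],"dr":[0,0,0],"fingers":-0.3}]' --newtons 25

```text
time: 7.18
tool_pos: [0.4911, -0.2588, 0.0054]
tool_rot: [-3.138, -0.002, 1.372]
contact_force: [1.1, 1.2, -0.1]
opening: 0.0597
grip_force: 0.0
```

Call:
step_arm --increments '[{"delta_pos":[0,0,0],"dr":[0,0,0],"fingers":1},{"delta_pos":[0,0,0],"dr":[0,0,0],"fingers":1},{"delta_pos":[0,0,0],"dr":[0,0,0],"fingers":1},{"delta_pos":[0,0,0],"dr":[0,0,0],"fingers":1},{"delta_pos":[0,0,-2],"dr":[0,0,0],"fingers":1}]'

```text
time: 7.8
tool_pos: [0.4907, -0.2589, 0.027]
tool_rot: [-3.139, -0.001, 1.37]
contact_force: [-0.0, 0.7, -0.6]
opening: 0.0317
grip_force: 25.0
```

Call:
step_arm --increments '[{"delta_pos":[0,0,-6],"dr":[0,0,0],"fingers":1},{"delta_pos":[0,0,-12],"dr":[0,0,0],"fingers":1},{"delta_pos":[0,0,-17],"dr":[0,0,0],"fingers":1},{"delta_pos":[0,0,-19.5],"dr":[0,0,0],"fingers":1},{"delta_pos":[0,0,-19.5],"dr":[0,0,0],"fingers":1}]'

```text
time: 8.43
tool_pos: [0.4923, -0.26, 0.2247]
tool_rot: [3.137, 0.002, 1.37]
contact_force: [0.4, 0.9, -0.9]
opening: 0.0317
grip_force: 25.0
```

```bash
cat >> h.py <<'E'
O=np.array([.593,-.0195]); YF=np.radians(3.0)
def F(x,y,z):
    c,s=np.cos(YF),np.sin(YF); return (O[0]+c*x-s*y, O[1]+s*x+c*y, z)
def toF(p): 
    c,s=np.cos(YF),np.sin(YF); d=np.array(p[:2])-O; return np.round([c*d[0]+s*d[1],-s*d[0]+c*d[1]],4)
E
python3 - <<'E'
from h import *
print(F(-.064,.042,.2)); move(F(-.064,.042,.22),np.radians(93))
print(robot.observe()['opening'],robot.observe()['qpos'])
E
```

```text
(np.float64(0.5268895996135037), np.float64(0.019092939260143695), 0.2)
delta [28.03 -2.18  0.41] yawturn(deg, about tool z) 75.5 cur [ 0.4923 -0.26    0.2247] -11.5 -0.42 8.425
0.03172377410902322 [-6.23523109e-01  3.99163710e-01  1.44291025e+00  1.01733775e-04
  1.29488792e+00 -4.22683261e-01]
```

Call:
step_arm --increments '[{"delta_pos":[28,-2.2,0.4],"dr":[0,0,50],"fingers":1},{"delta_pos":[28,-2.2,0.4],"dr":[0,0,50],"fingers":1},{"delta_pos":[28,-2.2,0.4],"dr":[0,0,50],"fingers":1},{"delta_pos":[28,-2.2,0.4],"dr":[0,0,50],"fingers":1},{"delta_pos":[28,-2.2,0.4],"dr":[0,0,50],"fingers":1}]'

```text
time: 9.05
tool_pos: [0.5249, 0.019, 0.2167]
tool_rot: [-3.14, 0.003, 0.5]
contact_force: [0.5, -1.1, -0.8]
opening: 0.032
grip_force: 25.0
```

Call:
step_arm --increments '[{"delta_pos":[0,0,0],"dr":[0,0,25.5],"fingers":1},{"delta_pos":[0,0,0],"dr":[0,0,25.5],"fingers":1},{"delta_pos":[0,0,0],"dr":[0,0,25.5],"fingers":1},{"delta_pos":[0,0,0],"dr":[0,0,25.5],"fingers":1},{"delta_pos":[0,0,0],"dr":[0,0,25.5],"fingers":1}]'

```text
time: 9.68
tool_pos: [0.5254, 0.017, 0.2178]
tool_rot: [-3.141, 0.002, 0.062]
contact_force: [-0.3, 0.0, -0.6]
opening: 0.0317
grip_force: 25.0
```

```bash
python3 - <<'E'
from blanks import *
im,c=shot('wrist','w3')
tz=robot.observe()['tool_pos'][2]
[print('held',b) for b in blobs(im,c,'wrist',(8,60,130),(20,190,255),tz+.018,800,60000)]
for z in(.026,.04):[print(z,b) for b in blobs(im,c,'wrist',(0,0,190),(180,40,255),z,800,60000)]
move(F(-.064,.042,.005),np.radians(93))
E
```

```text
held ([253.0, 298.0], [494.9, 13.9, 30.0, 18.5, -86.5])
held ([254.0, 197.0], [553.6, 17.7, 64.2, 29.1, 3.5])
0.026 ([142.0, 227.0], [439.7, 164.5, 179.0, 58.0, -71.5])
0.026 ([52.0, 225.0], [410.1, 327.1, 115.2, 64.8, -89.9])
0.026 ([222.0, 104.0], [598.0, 57.2, 135.4, 16.5, -87.2])
0.026 ([170.0, 114.0], [561.7, 126.9, 363.2, 205.9, -88.0])
0.026 ([428.0, 37.0], [712.8, -215.9, 82.3, 59.7, -86.7])
0.026 ([479.0, 13.0], [792.4, -294.7, 157.7, 56.9, -89.8])
0.04 ([142.0, 227.0], [446.4, 158.8, 171.9, 55.7, -71.5])
0.04 ([52.0, 225.0], [417.9, 314.8, 110.6, 62.2, -89.9])
0.04 ([222.0, 104.0], [598.3, 55.7, 129.9, 15.8, -87.2])
0.04 ([170.0, 114.0], [563.5, 122.6, 348.7, 197.7, -88.0])
0.04 ([428.0, 37.0], [708.5, -206.4, 79.0, 57.3, -86.7])
0.04 ([479.0, 13.0], [784.9, -282.1, 151.4, 54.6, -89.8])
delta [ 0.18 -0.2  21.3 ] yawturn(deg, about tool z) 0.5 cur [0.5255 0.0169 0.218 ] -86.5 1.4 9.725
```

View pics/w3.png

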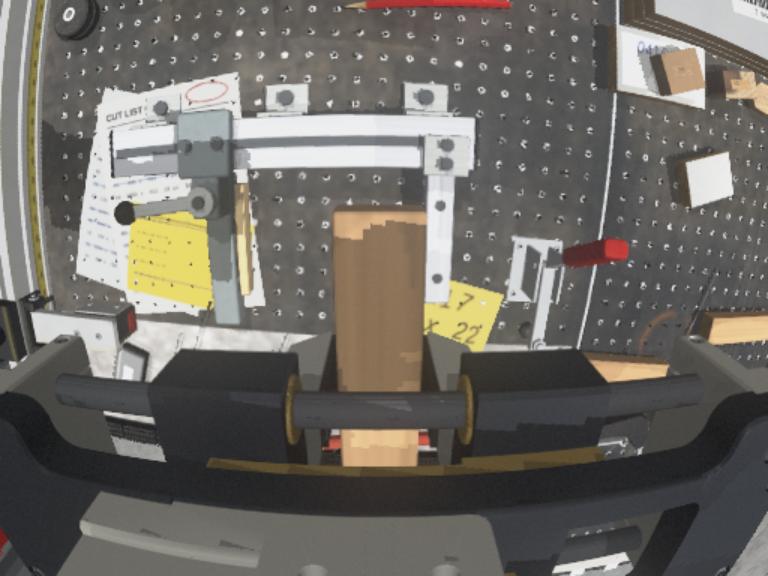

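The view shows the held blank at (380,290), the fixed jaw's inner edge near (427,240), the rail front near y=170, the pad (wood) at (243,240) and the lever open to the left.

```bash
python3 - <<'E'
from h import *
im=cv2.imread('pics/w3.raw.png'); c=P('wrist'); g=cv2.cvtColor(im,cv2.COLOR_BGR2GRAY).astype(int)
# rail front top edge: bright->dark going down in columns; jaw inner edge: dark->bright going right in rows
pts=[]
for u in (165,190,215,240,260,275):
    col=g[100:130,u]; v=100+np.argmin(np.diff(col))+.5; pts.append(cast('wrist',u,v,.04,c)[:2]); 
pts=np.array(pts); print('rail',np.round(pts,4).tolist(), np.degrees(np.polyfit(pts[:,1],pts[:,0],1)[0]))
q=[]
for v in (125,135,145,155,165,175,185,195):
    row=g[v,275:300]; u=275+np.argmax(np.diff(row))+.5; q.append(cast('wrist',u,v,.026,c)[:2])
q=np.array(q);print('jaw',np.round(q,4).tolist(), np.degrees(np.polyfit(q[:,0],q[:,1],1)[0]))
# held far end
tz=robot.observe()['tool_pos'][2]; z=tz+.0146
for u,v in((333,210),(427,212),(338,350),(422,350)): print('held',np.round(cast('wrist',u/1.5,v/1.5,z,c),4))
for u,v in((246,185),(252,290)): print('pad',np.round(cast('wrist',u/1.5,v/1.5,.022,c),4))
for u,v in((212,200),(240,318),(215,318)): print('arm',np.round(cast('wrist',u/1.5,v/1.5,.026,c),4))
print('ball',cast('wrist',124/1.5,213/1.5,.062,c),'pivot',cast('wrist',202/1.5,203/1.5,.064,c))
E
```

```text
rail [[0.5928, 0.1206], [0.5887, 0.0908], [0.5897, 0.062], [0.5922, 0.034], [0.5935, 0.0116], [0.5936, -0.0052]] -1.2192482365736272
jaw [[0.578, -0.0186], [0.5672, -0.0339], [0.5541, -0.0206], [0.542, -0.0216], [0.5297, -0.0227], [0.5172, -0.0226], [0.5045, -0.0237], [0.4916, -0.0249]] -0.09411494134924335
held [0.5848 0.0344 0.2326]
held [0.5861 0.0039 0.2326]
held [0.5352 0.031  0.2326]
held [0.537  0.0011 0.2326]
pad [0.5727 0.1269 0.022 ]
pad [0.4832 0.1221 0.022 ]
arm [0.5602 0.1553 0.026 ]
arm [0.458  0.1329 0.026 ]
arm [0.4561 0.1566 0.026 ]
ball [0.55391985 0.22004821 0.062     ] pivot [0.56270032 0.14886412 0.064     ]
```

Call:
step_arm --increments '[{"delta_pos":[0.3,-0.6,5],"dr":[0,0,0],"fingers":1},{"delta_pos":[0.3,-0.6,11],"dr":[0,0,0],"fingers":1},{"delta_pos":[0.3,-0.6,16],"dr":[0,0,0],"fingers":1},{"delta_pos":[0.3,-0.6,20],"dr":[0,0,0],"fingers":1},{"delta_pos":[0.3,-0.6,21],"dr":[0,0,0],"fingers":1}]'

```text
time: 10.35
tool_pos: [0.5259, 0.0234, 0.0075]
tool_rot: [-3.14, 0.007, 0.061]
contact_force: [-12.7, 0.9, 37.2]
opening: 0.0317
grip_force: 25.0
```

Call:
step_arm --increments '[{"delta_pos":[0,0,0.1],"dr":[0,0,0],"fingers":1},{"delta_pos":[0,0,0.1],"dr":[0,0,0],"fingers":0.16},{"delta_pos":[0,0,0.1],"dr":[0,0,0],"fingers":0.16},{"delta_pos":[0,0,0.1],"dr":[0,0,0],"fingers":0.16},{"delta_pos":[0,0,-1.5],"dr":[0,0,0],"fingers":0.16}]'

```text
time: 10.98
tool_pos: [0.5277, 0.0232, 0.0236]
tool_rot: [-3.141, 0.002, 0.06]
contact_force: [-0.6, -0.1, -0.1]
opening: 0.0384
grip_force: 0.0
```

Call:
step_arm --increments '[{"delta_pos":[0,0,-4],"dr":[0,0,0],"fingers":0.16},{"delta_pos":[0,0,-9],"dr":[0,0,0],"fingers":0.1},{"delta_pos":[0,0,-15],"dr":[0,0,0],"fingers":0.1},{"delta_pos":[0,0,-18],"dr":[0,0,0],"fingers":0.1},{"delta_pos":[0,0,-18],"dr":[0,0,0],"fingers":0.1}]'

```text
time: 11.6
tool_pos: [0.5297, 0.0231, 0.2075]
tool_rot: [3.141, -0.007, 0.06]
contact_force: [0.3, -0.2, -0.5]
opening: 0.0412
grip_force: 0.0
```

```bash
sed -i 's/^O=.*/O=np.array([.5945,-.018]); YF=np.radians(3.3)/' h.py
python3 - <<'E'
from blanks import *
im,c=shot('wrist','w4')
for b in blobs(im,c,'wrist',(8,60,110),(20,200,255),.02,800,60000): print(b, toF(np.array(b[1])/1000))
print(robot.observe()['tool_pos'],F(-.12,.17,.1));move(F(-.12,.17,.1),np.radians(93.3))
E
```

```text
([252.0, 168.0], [527.5, 21.9, 120.0, 32.0, 3.4]) [-0.0646  0.0437]
[0.52869672 0.02311821 0.20537207] (np.float64(0.4649130974231902), np.float64(0.14481042558923674), 0.1)
delta [ -5.66 -12.54  10.51] yawturn(deg, about tool z) 0.2 cur [0.5287 0.0231 0.2054] -86.5 1.41 11.65
```

View pics/w4.png

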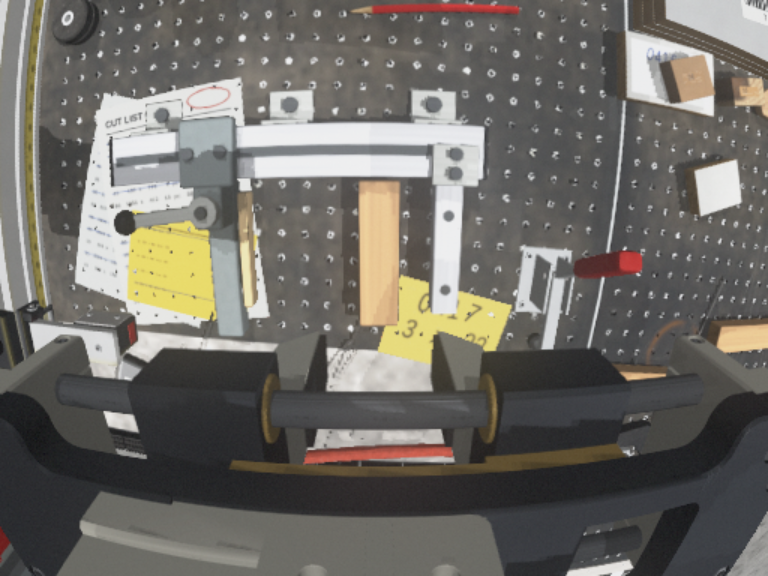

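The blank lies at (380,252), squared and about 27 mm from the fixed jaw. Next I pull the sliding jaw fully open to make room.

Call:
step_arm --increments '[{"delta_pos":[-5.7,-12.5,0],"dr":[0,0,0],"fingers":-0.3},{"delta_pos":[-5.7,-12.5,0],"dr":[0,0,0],"fingers":-0.3},{"delta_pos":[-5.7,-12.5,5],"dr":[0,0,0],"fingers":-0.3},{"delta_pos":[-5.7,-12.5,10],"dr":[0,0,0],"fingers":-0.3},{"delta_pos":[-5.7,-12.5,14],"dr":[0,0,0],"fingers":-0.3}]'

```text
time: 12.28
tool_pos: [0.462, 0.1446, 0.0611]
tool_rot: [3.141, 0.004, 0.061]
contact_force: [-0.2, 0.8, 1.3]
opening: 0.0597
grip_force: 0.0
```

Call:
step_arm --increments '[{"delta_pos":[0,0,3],"dr":[0,0,0],"fingers":-0.3},{"delta_pos":[0,0,5.4],"dr":[0,0,0],"fingers":-0.3},{"delta_pos":[0,0,5.4],"dr":[0,0,0],"fingers":0.4},{"delta_pos":[0,0,5.4],"dr":[0,0,0],"fingers":1},{"delta_pos":[0,0,5.4],"dr":[0,0,0],"fingers":1}]'

```text
time: 12.9
tool_pos: [0.4646, 0.1446, 0.0107]
tool_rot: [-3.141, -0.002, 0.06]
contact_force: [0.3, 0.6, -0.5]
opening: 0.0344
grip_force: 0.0
```

Call:
step_arm --increments '[{"delta_pos":[0,0,0],"dr":[0,0,0],"fingers":1},{"delta_pos":[0,-0.5,0],"dr":[0,0,0],"fingers":1},{"delta_pos":[0,-1,0],"dr":[0,0,0],"fingers":1},{"delta_pos":[0,-1.5,0],"dr":[0,0,0],"fingers":1},{"delta_pos":[0,-2,0],"dr":[0,0,0],"fingers":1}]'

```text
time: 13.52
tool_pos: [0.4635, 0.1634, 0.0106]
tool_rot: [3.14, -0.002, 0.06]
contact_force: [1.3, -8.5, 3.5]
opening: 0.0239
grip_force: 25.0
```

Pinched at 24 mm and moving with about 8 N. Continuing, then release and lift.

Call:
step_arm --increments '[{"delta_pos":[0,-0.5,0],"dr":[0,0,0],"fingers":1},{"delta_pos":[0,-1,0],"dr":[0,0,0],"fingers":1},{"delta_pos":[0,-1.5,0],"dr":[0,0,0],"fingers":1},{"delta_pos":[0,-1.7,0],"dr":[0,0,0],"fingers":1},{"delta_pos":[0,-1.7,0],"dr":[0,0,0],"fingers":1}]'

```text
time: 14.15
tool_pos: [0.4627, 0.1807, 0.0106]
tool_rot: [3.141, -0.002, 0.06]
contact_force: [1.2, -5.8, 2.0]
opening: 0.0237
grip_force: 25.0
```

Call:
step_arm --increments '[{"delta_pos":[0,0,0],"dr":[0,0,0],"fingers":0.1},{"delta_pos":[0,0,0],"dr":[0,0,0],"fingers":0.1},{"delta_pos":[0,0,-4],"dr":[0,0,0],"fingers":0.1},{"delta_pos":[0,0,-10],"dr":[0,0,0],"fingers":0.1},{"delta_pos":[0,0,-16],"dr":[0,0,0],"fingers":0.1}]'

```text
time: 14.78
tool_pos: [0.4613, 0.1815, 0.1714]
tool_rot: [-3.142, 0.001, 0.061]
contact_force: [1.6, 0.3, 0.4]
opening: 0.0412
grip_force: 0.0
```

```bash
python3 - <<'E'
from blanks import *
im,c=shot('top','t5')
for b in blobs(im,c,'top',(8,60,130),(20,200,255),.02): print(b)
move((.412,-.238,.2),np.radians(-3.5)); print(robot.observe()['qpos'])
E
```

```text
([292.0, 228.0], [412.1, -237.3, 120.0, 34.1, 86.3])
([345.0, 211.0], [465.7, -404.7, 119.9, 34.0, -87.1])
([206.0, 192.0], [527.7, 23.2, 120.5, 32.2, 3.2])
([371.0, 135.0], [703.9, -481.9, 239.6, 66.0, 89.6])
([194.0, 114.0], [779.6, 65.7, 139.0, 20.0, 87.1])
delta [-7.84 41.65 -2.26] yawturn(deg, about tool z) -83.0 cur [0.4651 0.1826 0.1794] -86.5 1.73 14.825
[2.20396568e-01 3.34130280e-01 1.67641745e+00 2.13878372e-04
 1.11816774e+00 1.73015040e+00]
```

Call:
step_arm --increments '[{"delta_pos":[-5.8,30,-2.2],"dr":[0,0,0],"fingers":-0.1},{"delta_pos":[-5.8,30,-2.2],"dr":[0,0,0],"fingers":-0.1},{"delta_pos":[-5.8,30,-2.2],"dr":[0,0,0],"fingers":-0.1},{"delta_pos":[-5.8,30,-2.2],"dr":[0,0,0],"fingers":-0.1},{"delta_pos":[-5.8,30,-2.2],"dr":[0,0,0],"fingers":-0.1}]'

```text
time: 15.45
tool_pos: [0.4215, -0.1234, 0.1919]
tool_rot: [3.141, -0.001, 0.06]
contact_force: [1.2, 0.1, -0.6]
opening: 0.0504
grip_force: 0.0
```

Call:
step_arm --increments '[{"delta_pos":[-2,11.7,0],"dr":[0,0,-50],"fingers":-0.1},{"delta_pos":[-2,11.7,0],"dr":[0,0,-50],"fingers":-0.1},{"delta_pos":[-2,11.7,0],"dr":[0,0,-50],"fingers":-0.1},{"delta_pos":[-2,11.7,0],"dr":[0,0,-50],"fingers":-0.1},{"delta_pos":[-2,11.7,0],"dr":[0,0,-50],"fingers":-0.1}]'

```text
time: 16.08
tool_pos: [0.4089, -0.2396, 0.1914]
tool_rot: [-3.141, -0.0, 0.938]
contact_force: [0.3, 0.2, 0.5]
opening: 0.0506
grip_force: 0.0
```

Call:
step_arm --increments '[{"delta_pos":[0,0,0],"dr":[0,0,-33],"fingers":-0.1},{"delta_pos":[0,0,0],"dr":[0,0,-33],"fingers":-0.1},{"delta_pos":[0,0,0],"dr":[0,0,-33],"fingers":-0.1},{"delta_pos":[0,0,0],"dr":[0,0,-33],"fingers":-0.1},{"delta_pos":[0,0,0],"dr":[0,0,-33],"fingers":-0.1}]'

```text
time: 16.7
tool_pos: [0.4091, -0.2394, 0.1916]
tool_rot: [-3.142, -0.0, 1.506]
contact_force: [-0.5, 0.5, 0.5]
opening: 0.0504
grip_force: 0.0
```

```bash
python3 - <<'E'
from blanks import *
im,c=shot('wrist','w5')
for b in blobs(im,c,'wrist',(8,60,130),(20,200,255),.02,600,60000): print(b)
move((.412,-.238,.0075),np.radians(-3.5))
E
```

```text
([254.0, 166.0], [411.8, -238.8, 119.2, 31.6, 86.5])
delta [ 0.16  0.28 18.42] yawturn(deg, about tool z) -0.2 cur [ 0.4091 -0.2394  0.1917] -3.7 -0.63 16.75
```

View pics/w5.png

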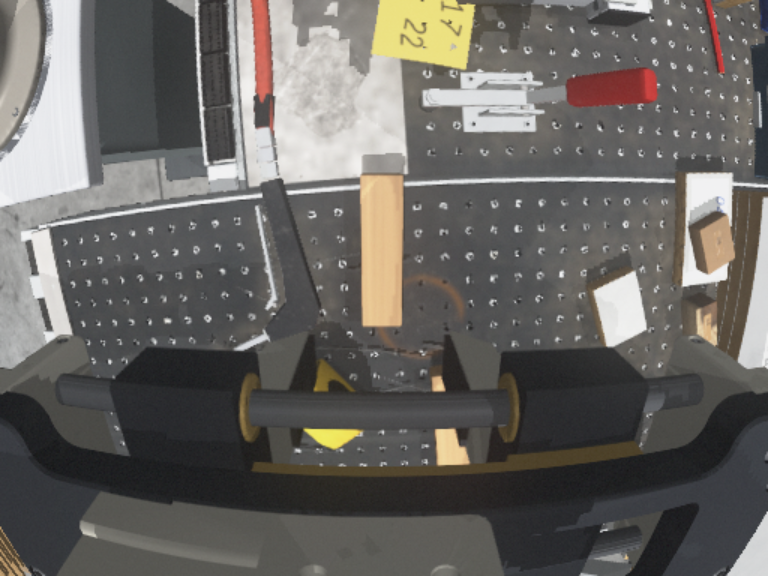

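Blank B at (382,248) is centred between the fingers and the blow gun is clear, so I grasp it.

Call:
step_arm --increments '[{"delta_pos":[0.1,0.3,6],"dr":[0,0,0],"fingers":-0.1},{"delta_pos":[0.1,0.3,12],"dr":[0,0,0],"fingers":-0.1},{"delta_pos":[0.1,0.3,16.5],"dr":[0,0,0],"fingers":-0.1},{"delta_pos":[0.1,0.3,18.4],"dr":[0,0,0],"fingers":-0.1},{"delta_pos":[0.1,0.3,18.5],"dr":[0,0,0],"fingers":-0.1}]'

```text
time: 17.38
tool_pos: [0.4114, -0.2381, 0.0055]
tool_rot: [-3.139, -0.002, 1.507]
contact_force: [0.1, -0.2, 0.2]
opening: 0.0504
grip_force: 0.0
```

Call:
step_arm --increments '[{"delta_pos":[0,0,0],"dr":[0,0,0],"fingers":1},{"delta_pos":[0,0,0],"dr":[0,0,0],"fingers":1},{"delta_pos":[0,0,0],"dr":[0,0,0],"fingers":1},{"delta_pos":[0,0,0],"dr":[0,0,0],"fingers":1},{"delta_pos":[0,0,-2],"dr":[0,0,0],"fingers":1}]'

```text
time: 18.0
tool_pos: [0.4115, -0.2382, 0.0265]
tool_rot: [-3.14, -0.001, 1.509]
contact_force: [0.6, 0.4, 0.0]
opening: 0.0316
grip_force: 25.0
```

Call:
step_arm --increments '[{"delta_pos":[0,0,-6],"dr":[0,0,0],"fingers":1},{"delta_pos":[0,0,-12],"dr":[0,0,0],"fingers":1},{"delta_pos":[0,0,-17],"dr":[0,0,0],"fingers":1},{"delta_pos":[0,0,-19.5],"dr":[0,0,0],"fingers":1},{"delta_pos":[0,0,-19.5],"dr":[0,0,0],"fingers":1}]'

```text
time: 18.62
tool_pos: [0.4128, -0.2392, 0.2237]
tool_rot: [3.138, 0.003, 1.509]
contact_force: [-0.0, 0.4, -1.1]
opening: 0.0318
grip_force: 25.0
```

```bash
python3 - <<'E'
from h import *
move(F(-.0645,.104,.22),np.radians(93.3)); print(robot.observe()['opening'])
E
```

```text
delta [32.76  9.12  0.31] yawturn(deg, about tool z) 83.2 cur [ 0.4128 -0.2392  0.2237] -3.5 -0.62 18.625
0.031816782811914704
```

Call:
step_arm --increments '[{"delta_pos":[29,8,0],"dr":[0,0,0],"fingers":1},{"delta_pos":[29,8,0],"dr":[0,0,0],"fingers":1},{"delta_pos":[29,8,0],"dr":[0,0,0],"fingers":1},{"delta_pos":[29,8,0],"dr":[0,0,0],"fingers":1},{"delta_pos":[29,8,0],"dr":[0,0,0],"fingers":1}]'

```text
time: 19.25
tool_pos: [0.5095, 0.0482, 0.22]
tool_rot: [-3.139, -0.0, 1.51]
contact_force: [0.7, -0.5, -0.3]
opening: 0.0318
grip_force: 25.0
```

Call:
step_arm --increments '[{"delta_pos":[3.8,1.1,0],"dr":[0,0,50],"fingers":1},{"delta_pos":[3.8,1.1,0],"dr":[0,0,50],"fingers":1},{"delta_pos":[3.8,1.1,0],"dr":[0,0,50],"fingers":1},{"delta_pos":[3.8,1.1,0],"dr":[0,0,50],"fingers":1},{"delta_pos":[3.8,1.1,0],"dr":[0,0,50],"fingers":1}]'

```text
time: 19.88
tool_pos: [0.5223, 0.0831, 0.2197]
tool_rot: [-3.14, 0.003, 0.632]
contact_force: [-0.1, 0.2, -1.1]
opening: 0.0319
grip_force: 25.0
```

Call:
step_arm --increments '[{"delta_pos":[0,0,0],"dr":[0,0,33],"fingers":1},{"delta_pos":[0,0,0],"dr":[0,0,33],"fingers":1},{"delta_pos":[0,0,0],"dr":[0,0,33],"fingers":1},{"delta_pos":[0,0,0],"dr":[0,0,33],"fingers":1},{"delta_pos":[0,0,0],"dr":[0,0,33],"fingers":1}]'

```text
time: 20.5
tool_pos: [0.5228, 0.083, 0.2208]
tool_rot: [-3.141, 0.002, 0.064]
contact_force: [0.6, 0.2, -0.4]
opening: 0.0316
grip_force: 25.0
```

```bash
python3 - <<'E'
from blanks import *
im,c=shot('wrist','w6')
tz=robot.observe()['tool_pos'][2]
for z in(tz+.0146,.02):
  for b in blobs(im,c,'wrist',(8,60,80),(20,200,255),z,600,60000): print(round(z,3),b,toF(np.array(b[1])/1000))
move(F(-.0645,.104,.0075),np.radians(93.3)); print(robot.observe()['opening'],robot.observe()['qpos'][5])
E
```

```text
0.236 ([253.0, 302.0], [486.9, 79.2, 37.3, 24.7, -87.3]) [-0.1018  0.1032]
0.236 ([270.0, 182.0], [556.5, 76.7, 78.4, 45.9, 3.5]) [-0.0325  0.0967]
0.02 ([253.0, 302.0], [312.6, 67.2, 93.7, 62.0, -87.3]) [-0.2765  0.1013]
0.02 ([270.0, 182.0], [487.0, 61.1, 196.6, 115.0, 3.5]) [-0.1028  0.0852]
delta [ 0.14  0.1  21.36] yawturn(deg, about tool z) 0.3 cur [0.5229 0.083  0.2211] -86.4 1.52 20.55
0.03178346274591969 1.5201804681659978
```

Call:
step_arm --increments '[{"delta_pos":[0.1,0.1,5],"dr":[0,0,0],"fingers":1},{"delta_pos":[0.1,0.1,11],"dr":[0,0,0],"fingers":1},{"delta_pos":[0.1,0.1,16],"dr":[0,0,0],"fingers":1},{"delta_pos":[0.1,0.1,19.5],"dr":[0,0,0],"fingers":1},{"delta_pos":[0.1,0.1,20.8],"dr":[0,0,0],"fingers":1}]'

```text
time: 21.18
tool_pos: [0.523, 0.0821, 0.0117]
tool_rot: [-3.141, 0.004, 0.062]
contact_force: [-0.5, 0.6, -0.5]
opening: 0.0318
grip_force: 25.0
```

Call:
step_arm --increments '[{"delta_pos":[0,0,0.2],"dr":[0,0,0],"fingers":1},{"delta_pos":[0,0,0.2],"dr":[0,0,0],"fingers":0.16},{"delta_pos":[0,0,0.2],"dr":[0,0,0],"fingers":0.16},{"delta_pos":[0,0,0.2],"dr":[0,0,0],"fingers":0.16},{"delta_pos":[0,0,-1.5],"dr":[0,0,0],"fingers":0.16}]'

```text
time: 21.8
tool_pos: [0.5236, 0.0821, 0.0285]
tool_rot: [-3.141, 0.002, 0.06]
contact_force: [0.3, -0.1, -0.4]
opening: 0.0385
grip_force: 0.0
```

Call:
step_arm --increments '[{"delta_pos":[0,0,-4],"dr":[0,0,0],"fingers":0.16},{"delta_pos":[0,0,-9],"dr":[0,0,0],"fingers":0.1},{"delta_pos":[0,0,-15],"dr":[0,0,0],"fingers":0.1},{"delta_pos":[0,0,-18],"dr":[0,0,0],"fingers":0.1},{"delta_pos":[0,0,-18],"dr":[0,0,0],"fingers":0.1}]'

```text
time: 22.42
tool_pos: [0.5256, 0.0822, 0.2118]
tool_rot: [3.141, -0.006, 0.06]
contact_force: [-0.4, -0.1, -1.1]
opening: 0.0416
grip_force: 0.0
```

```bash
python3 - <<'E'
from blanks import *
im,c=shot('wrist','w7')
for b in blobs(im,c,'wrist',(8,60,110),(20,200,255),.02,600,60000): print(b,toF(np.array(b[1])/1000))
move(F(-.064,.150,.1),np.radians(93.3))
E
```

```text
([300.0, 167.0], [527.5, 22.4, 120.1, 32.7, 3.4]) [-0.0646  0.0442]
([253.0, 165.0], [526.7, 80.9, 119.6, 32.0, 3.6]) [-0.062   0.1026]
delta [-0.   -4.6  10.97] yawturn(deg, about tool z) 0.2 cur [0.5245 0.0821 0.2097] -86.5 1.52 22.475
```

View pics/w7.png

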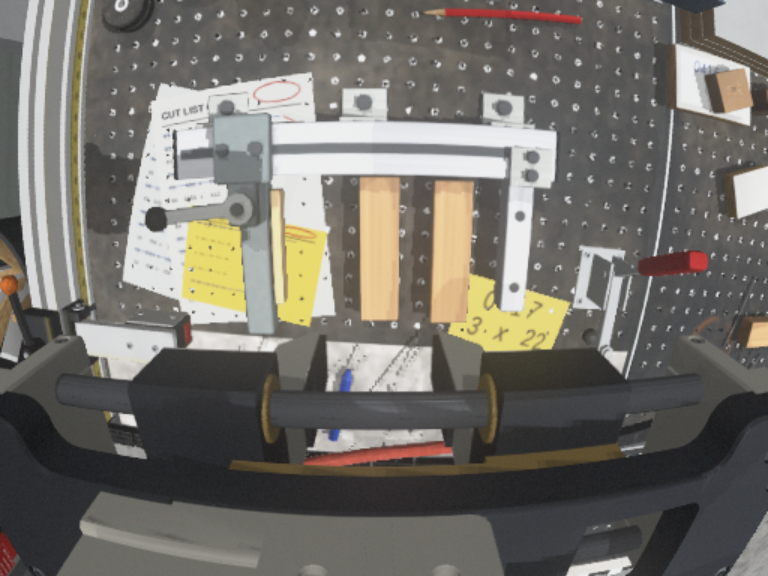

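Both blanks lie square in the bed at (380,248) and (452,250), and the jaw is open. Now I push them together to the fixed jaw with shut fingers.

Call:
step_arm --increments '[{"delta_pos":[-0.4,-4.2,0],"dr":[0,0,0],"fingers":1},{"delta_pos":[-0.4,-4.2,6],"dr":[0,0,0],"fingers":1},{"delta_pos":[-0.4,-4.2,12],"dr":[0,0,0],"fingers":1},{"delta_pos":[-0.4,-4.2,17.5],"dr":[0,0,0],"fingers":1},{"delta_pos":[-0.4,-4.2,19.7],"dr":[0,0,0],"fingers":1}]'

```text
time: 23.1
tool_pos: [0.514, 0.1235, 0.007]
tool_rot: [3.141, 0.009, 0.06]
contact_force: [0.4, 0.7, -0.1]
opening: 0.0011
grip_force: 0.0
```

Call:
step_arm --increments '[{"delta_pos":[0,1,0],"dr":[0,0,0],"fingers":1},{"delta_pos":[0,2,0],"dr":[0,0,0],"fingers":1},{"delta_pos":[0,3,0],"dr":[0,0,0],"fingers":1},{"delta_pos":[0,3.8,0],"dr":[0,0,0],"fingers":1},{"delta_pos":[0,4.4,0],"dr":[0,0,0],"fingers":1}]'

```text
time: 23.72
tool_pos: [0.5185, 0.0803, 0.0125]
tool_rot: [-3.14, 0.003, 0.059]
contact_force: [-9.7, 8.3, 9.5]
opening: 0.0003
grip_force: 7.2
```

Call:
step_arm --increments '[{"delta_pos":[0,0.5,0],"dr":[0,0,0],"fingers":1},{"delta_pos":[0,1,0],"dr":[0,0,0],"fingers":1},{"delta_pos":[0,1.4,0],"dr":[0,0,0],"fingers":1},{"delta_pos":[0,1.7,0],"dr":[0,0,0],"fingers":1},{"delta_pos":[0,1.7,0],"dr":[0,0,0],"fingers":1}]'

```text
time: 24.35
tool_pos: [0.5176, 0.0684, 0.0125]
tool_rot: [-3.133, 0.006, 0.059]
contact_force: [-10.6, 32.6, 11.7]
opening: 0.0001
grip_force: 16.5
```

```bash
python3 - <<'E'
from h import *
s=robot.observe(); print(toF(s['tool_pos']),s['contact_force'],s['opening'])
E
```

```text
[-0.0718  0.0907] [-10.57755375  32.60002851  11.70774406] 0.00012444832215527743
```

Call:
step_arm --increments '[{"delta_pos":[0,-0.5,0],"dr":[0,0,0],"fingers":1},{"delta_pos":[0,-1,0],"dr":[0,0,0],"fingers":1},{"delta_pos":[0,-1.5,-5],"dr":[0,0,0],"fingers":1},{"delta_pos":[0,-1.5,-11],"dr":[0,0,0],"fingers":1},{"delta_pos":[0,-1.5,-17],"dr":[0,0,0],"fingers":1}]'

```text
time: 24.98
tool_pos: [0.5208, 0.0773, 0.1842]
tool_rot: [3.141, -0.002, 0.06]
contact_force: [0.9, -1.3, -0.7]
opening: 0.0005
grip_force: 0.0
```

```bash
python3 - <<'E'
from blanks import *
im,c=shot('wrist','w8')
for b in blobs(im,c,'wrist',(8,60,110),(20,200,255),.02,600,60000): print(b,toF(np.array(b[1])/1000))
im,c=shot('top','t8')
for b in blobs(im,c,'top',(8,60,130),(20,200,255),.02): print(b,toF(np.array(b[1])/1000))
E
```

```text
([296.0, 166.0], [529.5, 26.0, 129.2, 66.2, 18.8]) [-0.0624  0.0477]
([345.0, 211.0], [465.7, -404.9, 120.3, 34.0, -87.1]) [-0.1509 -0.3788]
([207.0, 196.0], [512.9, 22.3, 95.9, 64.5, 18.7]) [-0.0791  0.0449]
([371.0, 135.0], [703.9, -481.9, 239.6, 66.0, 89.6]) [ 0.0825 -0.4694]
([194.0, 114.0], [779.6, 65.7, 139.0, 20.0, 87.1]) [0.1896 0.0729]
```

View pics/w8.png

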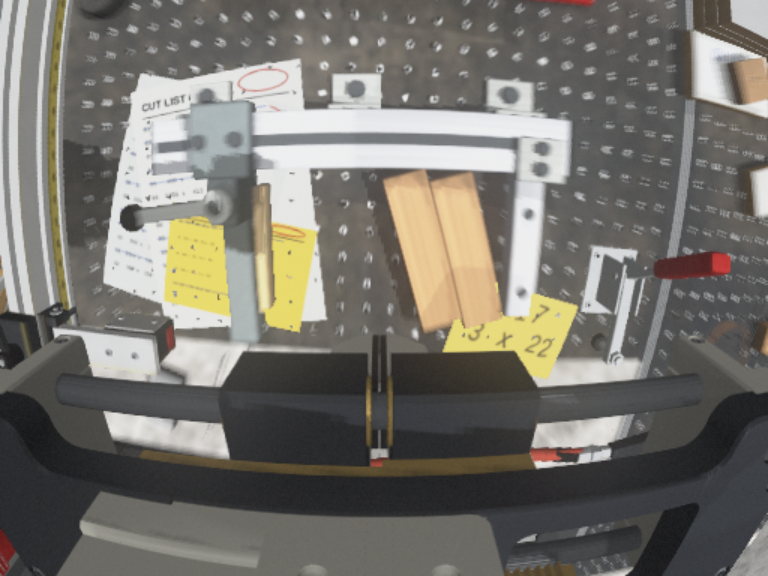

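The two blanks skewed by about 16° (410–500, 180–325), because my push was in front of their centre. I'll push again at the far end to square them, with the gripper turned 90° to keep its body clear of the lever.

```bash
python3 - <<'E'
from h import *
c=P('wrist')
for u,v in((386,182),(426,331),(500,322),(472,174)): print(toF(cast('wrist',u/1.5,v/1.5,.02,c)))
move(F(-.035,.125,.1),np.radians(3.3))
E
```

```text
[-0.0056  0.0928]
[-0.1224  0.0601]
[-0.1152 -0.0004]
[0.0016 0.0291]
delta [ 2.8  -2.58  8.96] yawturn(deg, about tool z) -89.9 cur [0.5246 0.0774 0.1892] -86.6 1.51 25.075
```

Call:
step_arm --increments '[{"delta_pos":[2.8,-2.1,0],"dr":[0,0,-50],"fingers":1},{"delta_pos":[2.8,-2.1,0],"dr":[0,0,-50],"fingers":1},{"delta_pos":[2.8,-2.1,0],"dr":[0,0,-50],"fingers":1},{"delta_pos":[2.8,-2.1,0],"dr":[0,0,-50],"fingers":1},{"delta_pos":[2.8,-2.1,0],"dr":[0,0,-50],"fingers":1}]'

```text
time: 25.7
tool_pos: [0.5473, 0.0999, 0.1814]
tool_rot: [3.141, -0.0, 0.937]
contact_force: [-0.3, -1.0, -0.5]
opening: 0.0007
grip_force: 0.0
```

Call:
step_arm --increments '[{"delta_pos":[0,0,0],"dr":[0,0,-40],"fingers":1},{"delta_pos":[0,0,0],"dr":[0,0,-40],"fingers":1},{"delta_pos":[0,0,0],"dr":[0,0,-40],"fingers":1},{"delta_pos":[0,0,0],"dr":[0,0,-40],"fingers":1},{"delta_pos":[0,0,0],"dr":[0,0,-40],"fingers":1}]'

```text
time: 26.32
tool_pos: [0.5473, 0.1, 0.1815]
tool_rot: [3.141, 0.0, 1.629]
contact_force: [-0.4, 0.2, -0.0]
opening: 0.0004
grip_force: 0.0
```

```bash
python3 - <<'E'
from h import *
print(toF(robot.observe()['tool_pos'])); move(F(-.035,.12,.012),np.radians(3.3))
E
```

```text
[-0.0403  0.1205]
delta [-0.05  0.53 16.95] yawturn(deg, about tool z) 0.1 cur [0.5473 0.1    0.1815] 3.4 -0.02 26.325
```

Call:
step_arm --increments '[{"delta_pos":[0,0.4,5],"dr":[0,0,0],"fingers":1},{"delta_pos":[0,0.4,10],"dr":[0,0,0],"fingers":1},{"delta_pos":[0,0.4,14.5],"dr":[0,0,0],"fingers":1},{"delta_pos":[0,0.4,16.8],"dr":[0,0,0],"fingers":1},{"delta_pos":[0,0.4,16.9],"dr":[0,0,0],"fingers":1}]'

```text
time: 26.95
tool_pos: [0.55, 0.1004, 0.011]
tool_rot: [-3.138, -0.0, 1.628]
contact_force: [0.2, -0.4, 1.0]
opening: -0.0001
grip_force: 0.0
```

Call:
step_arm --increments '[{"delta_pos":[-1,0,0],"dr":[0,0,0],"fingers":1},{"delta_pos":[-2,0,0],"dr":[0,0,0],"fingers":1},{"delta_pos":[-2.8,0,0],"dr":[0,0,0],"fingers":1},{"delta_pos":[-3.4,0,0],"dr":[0,0,0],"fingers":1},{"delta_pos":[-3.8,0,0],"dr":[0,0,0],"fingers":1}]'

```text
time: 27.58
tool_pos: [0.5537, 0.0624, 0.0131]
tool_rot: [3.141, -0.0, 1.631]
contact_force: [0.9, -0.1, 1.5]
opening: 0.0004
grip_force: 0.4
```

```bash
python3 - <<'E'
from h import *
s=robot.observe(); print(toF(s['tool_pos']),s['contact_force'],s['tool_pos'][2])
E
```

```text
[-0.0361  0.0826] [ 0.94012433 -0.05176843  1.53887539] 0.013061478277850307
```

Call:
step_arm --increments '[{"delta_pos":[-0.3,0,0],"dr":[0,0,0],"fingers":1},{"delta_pos":[-0.6,0,0],"dr":[0,0,0],"fingers":1},{"delta_pos":[-0.9,0,0],"dr":[0,0,0],"fingers":1},{"delta_pos":[-1.0,0,0],"dr":[0,0,0],"fingers":1},{"delta_pos":[-1.0,0,0],"dr":[0,0,0],"fingers":1}]'

```text
time: 28.2
tool_pos: [0.5539, 0.0563, 0.0128]
tool_rot: [3.141, -0.005, 1.631]
contact_force: [0.1, 17.3, 1.3]
opening: 0.0006
grip_force: 8.5
```

Call:
step_arm --increments '[{"delta_pos":[1,0,0],"dr":[0,0,0],"fingers":1},{"delta_pos":[1.5,0,0],"dr":[0,0,0],"fingers":1},{"delta_pos":[2,0,-5],"dr":[0,0,0],"fingers":1},{"delta_pos":[2,0,-11],"dr":[0,0,0],"fingers":1},{"delta_pos":[2,0,-17],"dr":[0,0,0],"fingers":1}]'

```text
time: 28.82
tool_pos: [0.5525, 0.0725, 0.1844]
tool_rot: [-3.141, 0.0, 1.631]
contact_force: [0.8, -0.0, -0.8]
opening: 0.0006
grip_force: 0.0
```

```bash
python3 - <<'E'
from blanks import *
im,c=shot('wrist','w9')
for b in blobs(im,c,'wrist',(8,60,110),(20,200,255),.02,600,60000): print(b,toF(np.array(b[1])/1000))
im,c=shot('top','t9')
for b in blobs(im,c,'top',(8,60,130),(20,200,255),.02): print(b,toF(np.array(b[1])/1000))
E
```

```text
([225.0, 212.0], [524.1, 16.9, 122.4, 52.5, 3.7]) [-0.0683  0.0389]
([439.0, 202.0], [805.2, 45.1, 148.2, 29.2, 87.2]) [0.214  0.0509]
([345.0, 211.0], [465.7, -404.8, 119.9, 33.9, -86.7]) [-0.1509 -0.3787]
([210.0, 193.0], [525.6, 13.1, 120.5, 63.8, 3.8]) [-0.067  0.035]
([371.0, 135.0], [703.9, -484.7, 245.3, 66.0, 89.6]) [ 0.0824 -0.4722]
([200.0, 115.0], [778.7, 46.3, 100.3, 20.0, 87.0]) [0.1876 0.0536]
```

View pics/w9.png

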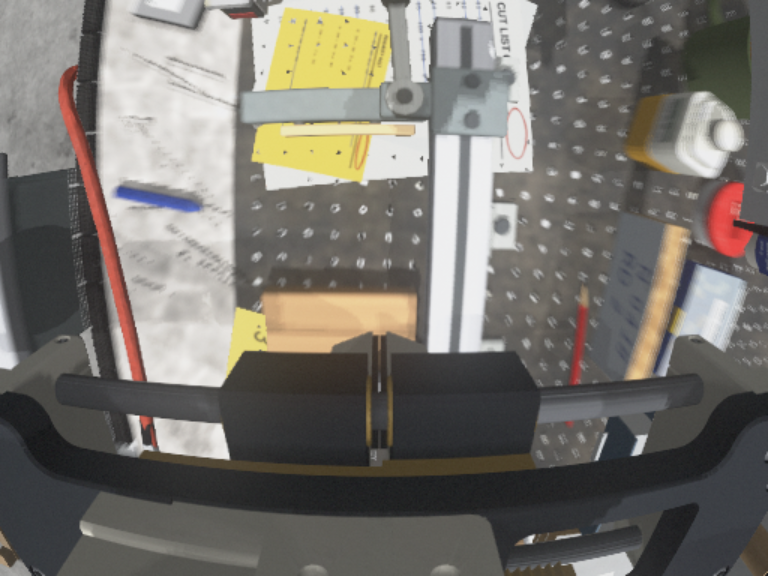

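The row is now square and tight against the fixed jaw (263–415, 293–350 in view; 120 x 64 mm). Next is the third blank, which needs no turn.

```bash
python3 - <<'E'
from h import *
move((.4657,-.4048,.2),np.radians(3))
E
```

```text
delta [-47.11 -11.92  -1.12] yawturn(deg, about tool z) 0.5 cur [0.5564 0.0726 0.1898] 3.5 -0.07 28.925
```

Call:
step_arm --increments '[{"delta_pos":[-24,-6,-1.2],"dr":[0,0,0],"fingers":-0.1},{"delta_pos":[-24,-6,-1.2],"dr":[0,0,0],"fingers":-0.1},{"delta_pos":[-24,-6,-1.2],"dr":[0,0,0],"fingers":-0.1},{"delta_pos":[-24,-6,-1.2],"dr":[0,0,0],"fingers":-0.1},{"delta_pos":[-24,-6,-1.2],"dr":[0,0,0],"fingers":-0.1}]'

```text
time: 29.55
tool_pos: [0.5063, -0.1744, 0.1941]
tool_rot: [-3.141, 0.001, 1.625]
contact_force: [-0.5, 0.5, -0.0]
opening: 0.0459
grip_force: 0.0
```

Call:
step_arm --increments '[{"delta_pos":[-23.1,-5.9,0],"dr":[0,0,0.5],"fingers":-0.1},{"delta_pos":[-23.1,-5.9,0],"dr":[0,0,0.5],"fingers":-0.1},{"delta_pos":[-23.1,-5.9,0],"dr":[0,0,0.5],"fingers":-0.1},{"delta_pos":[-23.1,-5.9,0],"dr":[0,0,0.5],"fingers":-0.1},{"delta_pos":[-23.1,-5.9,0],"dr":[0,0,0.5],"fingers":-0.1}]'

```text
time: 30.18
tool_pos: [0.4616, -0.4067, 0.1933]
tool_rot: [-3.14, -0.001, 1.619]
contact_force: [0.7, 0.2, 0.1]
opening: 0.0503
grip_force: 0.0
```

```bash
python3 - <<'E'
from blanks import *
im,c=shot('wrist','w10')
for b in blobs(im,c,'wrist',(8,60,130),(20,200,255),.02,600,60000): print(b)
move((.4657,-.4048,.0075),np.radians(3)); print(robot.observe()['opening'])
im,c=shot('top','t10')
for b in blobs(im,c,'top',(8,60,130),(20,200,255),.02): print(b,toF(np.array(b[1])/1000))
E
```

```text
([74.0, 163.0], [228.0, -406.3, 123.3, 37.2, -37.6])
([258.0, 165.0], [465.9, -406.1, 119.7, 31.8, -87.1])
([461.0, 55.0], [725.7, -235.8, 46.4, 40.3, -67.7])
delta [-0.07  0.37 18.59] yawturn(deg, about tool z) -0.2 cur [ 0.4622 -0.4046  0.1934] 2.8 -0.89 30.225
0.050589834621477967
([209.0, 188.0], [534.7, 13.9, 90.9, 59.1, 1.0]) [-0.0579  0.0353]
([370.0, 133.0], [717.5, -489.1, 253.7, 49.4, 83.9]) [ 0.0957 -0.4774]
([194.0, 114.0], [779.6, 65.7, 139.0, 20.0, 87.1]) [0.1896 0.0729]
```

Call:
step_arm --increments '[{"delta_pos":[-0.1,0.4,6],"dr":[0,0,0],"fingers":-0.1},{"delta_pos":[-0.1,0.4,12],"dr":[0,0,0],"fingers":-0.1},{"delta_pos":[-0.1,0.4,16.5],"dr":[0,0,0],"fingers":-0.1},{"delta_pos":[-0.1,0.4,18.4],"dr":[0,0,0],"fingers":-0.1},{"delta_pos":[-0.1,0.4,18.6],"dr":[0,0,0],"fingers":-0.1}]'

```text
time: 30.9
tool_pos: [0.467, -0.4041, 0.0084]
tool_rot: [-3.141, -0.001, 1.624]
contact_force: [0.6, -0.3, -0.5]
opening: 0.0507
grip_force: 0.0
```

Call:
step_arm --increments '[{"delta_pos":[0,0,0],"dr":[0,0,0],"fingers":1},{"delta_pos":[0,0,0],"dr":[0,0,0],"fingers":1},{"delta_pos":[0,0,0],"dr":[0,0,0],"fingers":1},{"delta_pos":[0,0,0],"dr":[0,0,0],"fingers":1},{"delta_pos":[0,0,-2],"dr":[0,0,0],"fingers":1}]'

```text
time: 31.52
tool_pos: [0.4659, -0.4047, 0.0283]
tool_rot: [-3.14, -0.002, 1.622]
contact_force: [1.0, -0.5, -0.4]
opening: 0.0317
grip_force: 25.0
```

Call:
step_arm --increments '[{"delta_pos":[0,0,-6],"dr":[0,0,0],"fingers":1},{"delta_pos":[0,0,-12],"dr":[0,0,0],"fingers":1},{"delta_pos":[0,0,-17],"dr":[0,0,0],"fingers":1},{"delta_pos":[0,0,-19.5],"dr":[0,0,0],"fingers":1},{"delta_pos":[0,0,-19.5],"dr":[0,0,0],"fingers":1}]'

```text
time: 32.15
tool_pos: [0.4671, -0.406, 0.2262]
tool_rot: [3.138, 0.004, 1.622]
contact_force: [0.1, -0.7, -1.7]
opening: 0.0313
grip_force: 25.0
```

```bash
python3 - <<'E'
from h import *
move(F(-.0655,.112,.22),np.radians(93.6)); print(robot.observe()['opening'])
E
```

```text
delta [49.26  8.1   0.46] yawturn(deg, about tool z) 89.4 cur [ 0.4671 -0.406   0.2262] 3.0 -0.89 32.15
0.03133948569600833
```

Call:
step_arm --increments '[{"delta_pos":[28,5,0],"dr":[0,0,0],"fingers":1},{"delta_pos":[28,5,0],"dr":[0,0,0],"fingers":1},{"delta_pos":[28,5,0],"dr":[0,0,0],"fingers":1},{"delta_pos":[28,5,0],"dr":[0,0,0],"fingers":1},{"delta_pos":[28,5,0],"dr":[0,0,0],"fingers":1}]'

```text
time: 32.78
tool_pos: [0.5011, -0.1199, 0.222]
tool_rot: [-3.139, -0.002, 1.624]
contact_force: [0.3, -0.2, 0.4]
opening: 0.0319
grip_force: 25.0
```

Call:
step_arm --increments '[{"delta_pos":[21.3,3.1,0],"dr":[0,0,50],"fingers":1},{"delta_pos":[21.3,3.1,0],"dr":[0,0,50],"fingers":1},{"delta_pos":[21.3,3.1,0],"dr":[0,0,50],"fingers":1},{"delta_pos":[21.3,3.1,0],"dr":[0,0,50],"fingers":1},{"delta_pos":[21.3,3.1,0],"dr":[0,0,50],"fingers":1}]'

```text
time: 33.4
tool_pos: [0.5209, 0.0944, 0.2217]
tool_rot: [-3.139, 0.002, 0.749]
contact_force: [0.8, -0.5, -1.0]
opening: 0.0317
grip_force: 25.0
```

Call:
step_arm --increments '[{"delta_pos":[0,0,0],"dr":[0,0,39.4],"fingers":1},{"delta_pos":[0,0,0],"dr":[0,0,39.4],"fingers":1},{"delta_pos":[0,0,0],"dr":[0,0,39.4],"fingers":1},{"delta_pos":[0,0,0],"dr":[0,0,39.4],"fingers":1},{"delta_pos":[0,0,0],"dr":[0,0,39.4],"fingers":1}]'

```text
time: 34.02
tool_pos: [0.5212, 0.0911, 0.2221]
tool_rot: [-3.141, 0.003, 0.064]
contact_force: [-0.5, 0.5, -0.9]
opening: 0.0317
grip_force: 25.0
```

```bash
python3 - <<'E'
from blanks import *
im,c=shot('wrist','w11')
move(F(-.0655,.112,.0105),np.radians(93.6)); print(robot.observe()['opening'])
E
```

```text
delta [ 0.17  0.12 21.19] yawturn(deg, about tool z) 0.2 cur [0.5214 0.0911 0.2224] -86.2 1.53 34.075
0.03158267141977542
```

View pics/w11.png

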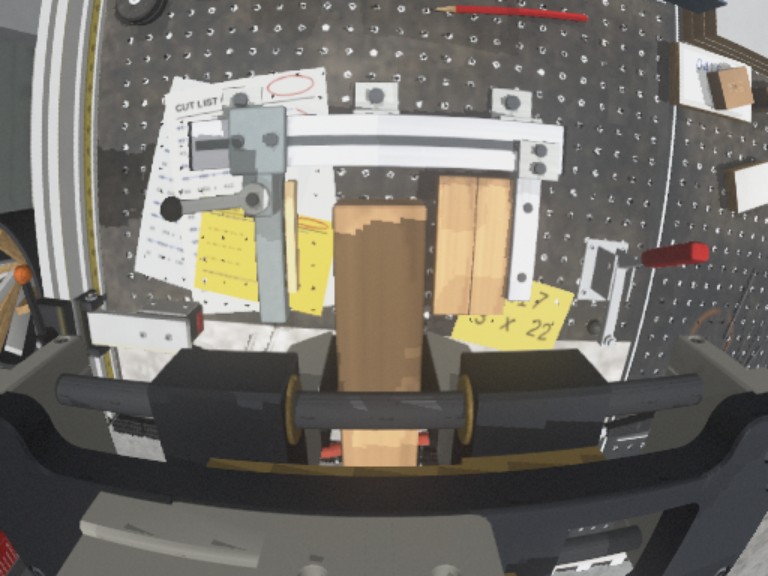

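The two placed blanks at (475,245) sit tight and square at the fixed jaw, and the held blank is clear of them. Placing it now.

Call:
step_arm --increments '[{"delta_pos":[0.2,0.1,5],"dr":[0,0,0],"fingers":1},{"delta_pos":[0.2,0.1,11],"dr":[0,0,0],"fingers":1},{"delta_pos":[0.2,0.1,16],"dr":[0,0,0],"fingers":1},{"delta_pos":[0.2,0.1,19.5],"dr":[0,0,0],"fingers":1},{"delta_pos":[0.2,0.1,20.8],"dr":[0,0,0],"fingers":1}]'

```text
time: 34.7
tool_pos: [0.5224, 0.0903, 0.0134]
tool_rot: [-3.141, 0.005, 0.065]
contact_force: [-0.7, 0.0, -1.0]
opening: 0.0316
grip_force: 25.0
```

Call:
step_arm --increments '[{"delta_pos":[0,0,0.2],"dr":[0,0,0],"fingers":1},{"delta_pos":[0,0,0.2],"dr":[0,0,0],"fingers":0.16},{"delta_pos":[0,0,0.2],"dr":[0,0,0],"fingers":0.16},{"delta_pos":[0,0,0.2],"dr":[0,0,0],"fingers":0.16},{"delta_pos":[0,0,-1.5],"dr":[0,0,0],"fingers":0.16}]'

```text
time: 35.33
tool_pos: [0.5234, 0.0903, 0.0305]
tool_rot: [-3.141, 0.002, 0.063]
contact_force: [-0.2, -0.3, 0.2]
opening: 0.0384
grip_force: 0.0
```

Call:
step_arm --increments '[{"delta_pos":[0,0,-4],"dr":[0,0,0],"fingers":0.16},{"delta_pos":[0,0,-9],"dr":[0,0,0],"fingers":0.1},{"delta_pos":[0,0,-15],"dr":[0,0,0],"fingers":0.1},{"delta_pos":[0,0,-18],"dr":[0,0,0],"fingers":0.1},{"delta_pos":[0,0,-18],"dr":[0,0,0],"fingers":0.1}]'

```text
time: 35.95
tool_pos: [0.5254, 0.0904, 0.2139]
tool_rot: [3.141, -0.007, 0.063]
contact_force: [-0.3, 0.5, 0.7]
opening: 0.0415
grip_force: 0.0
```

```bash
python3 - <<'E'
from blanks import *
K,T=P('wrist')
im,c=shot('wrist','w12')
for b in blobs(im,c,'wrist',(8,60,110),(20,200,255),.02,600,60000): print(b,toF(np.array(b[1])/1000))
for b in blobs(im,c,'wrist',(90,10,90),(110,60,180),.026,300,60000): print('grey',b,toF(np.array(b[1])/1000))
move(F(-.10,.25,.1),np.radians(93.6))
E
```

```text
([314.0, 169.0], [525.8, 11.9, 119.3, 64.4, 3.0]) [-0.0669  0.0338]
([253.0, 165.0], [525.5, 89.0, 119.2, 31.7, 3.5]) [-0.0627  0.1108]
delta [ -3.57 -13.8   11.16] yawturn(deg, about tool z) 0.0 cur [0.5243 0.0904 0.2117] -86.4 1.53 36.0
```

View pics/w12.png

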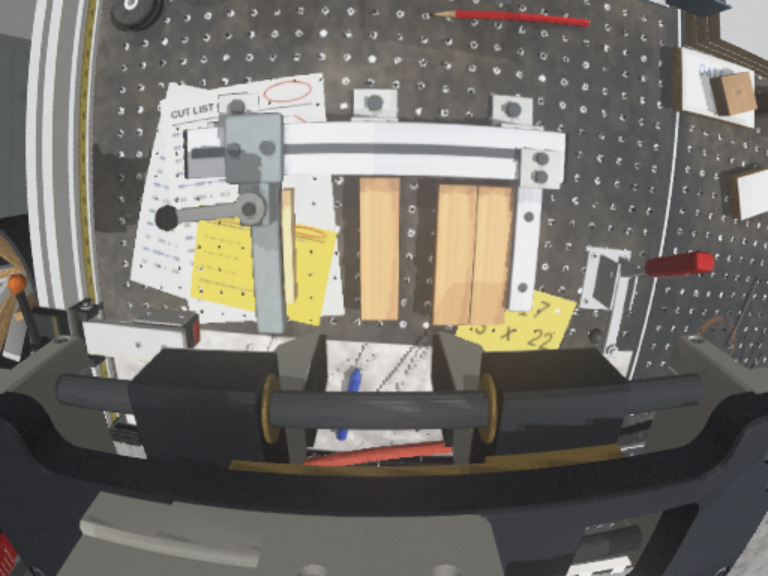

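All three blanks are in the bed, with the lever still open. Now I push the row's ends and then blank 3's end flush to the rail.

Call:
step_arm --increments '[{"delta_pos":[-9.3,7.8,0],"dr":[0,0,0],"fingers":1},{"delta_pos":[-9.3,7.8,0],"dr":[0,0,0],"fingers":1},{"delta_pos":[-9.3,7.8,6],"dr":[0,0,0],"fingers":1},{"delta_pos":[-9.3,7.8,12],"dr":[0,0,0],"fingers":1},{"delta_pos":[-9.3,7.8,17],"dr":[0,0,0],"fingers":1}]'

```text
time: 36.62
tool_pos: [0.4343, 0.0067, 0.038]
tool_rot: [-3.141, 0.003, 0.062]
contact_force: [-0.5, -0.6, 1.3]
opening: 0.0008
grip_force: 0.0
```

Call:
step_arm --increments '[{"delta_pos":[0,0,3],"dr":[0,0,0],"fingers":1},{"delta_pos":[0,0,3],"dr":[0,0,0],"fingers":1},{"delta_pos":[0.8,0,3],"dr":[0,0,0],"fingers":1},{"delta_pos":[1.5,0,3],"dr":[0,0,0],"fingers":1},{"delta_pos":[2,0,3],"dr":[0,0,0],"fingers":1}]'

```text
time: 37.25
tool_pos: [0.4572, 0.0079, 0.0117]
tool_rot: [3.141, -0.002, 0.063]
contact_force: [-1.4, 0.6, 0.2]
opening: 0.0002
grip_force: 0.5
```

Call:
step_arm --increments '[{"delta_pos":[0.2,0,0],"dr":[0,0,0],"fingers":1},{"delta_pos":[0.4,0,0],"dr":[0,0,0],"fingers":1},{"delta_pos":[0.6,0,0],"dr":[0,0,0],"fingers":1},{"delta_pos":[0.8,0,0],"dr":[0,0,0],"fingers":1},{"delta_pos":[0.8,0,0],"dr":[0,0,0],"fingers":1}]'

```text
time: 37.88
tool_pos: [0.4609, 0.0085, 0.0103]
tool_rot: [-3.141, 0.007, 0.063]
contact_force: [-8.9, -1.8, 6.1]
opening: 0.0005
grip_force: 4.9
```

```bash
python3 - <<'E'
from h import *
s=robot.observe(); print(toF(s['tool_pos']),s['contact_force'],s['tool_pos'][2])
E
```

```text
[-0.1319  0.0342] [-8.85447959 -1.80909287  6.05193122] 0.010291897419438426
```

Call:
step_arm --increments '[{"delta_pos":[0.2,0,0],"dr":[0,0,0],"fingers":1},{"delta_pos":[0.3,0,0],"dr":[0,0,0],"fingers":1},{"delta_pos":[0.3,0,0],"dr":[0,0,0],"fingers":1},{"delta_pos":[0.3,0,0],"dr":[0,0,0],"fingers":1},{"delta_pos":[0.3,0,0],"dr":[0,0,0],"fingers":1}]'

```text
time: 38.5
tool_pos: [0.461, 0.0087, 0.0101]
tool_rot: [-3.14, 0.013, 0.064]
contact_force: [-18.5, -4.4, 13.1]
opening: 0.0002
grip_force: 9.1
```

Call:
step_arm --increments '[{"delta_pos":[-1,0,0],"dr":[0,0,0],"fingers":1},{"delta_pos":[-2.2,0,0],"dr":[0,0,0],"fingers":1},{"delta_pos":[-2.2,-4,0],"dr":[0,0,0],"fingers":1},{"delta_pos":[-2.2,-7.7,0],"dr":[0,0,0],"fingers":1},{"delta_pos":[-2.2,-7.7,0],"dr":[0,0,0],"fingers":1}]'

```text
time: 39.12
tool_pos: [0.4399, 0.0858, 0.0108]
tool_rot: [-3.141, -0.001, 0.066]
contact_force: [-0.4, -0.5, 0.1]
opening: 0.0006
grip_force: 0.0
```

Call:
step_arm --increments '[{"delta_pos":[0.6,0,0],"dr":[0,0,0],"fingers":1},{"delta_pos":[1.2,0,0],"dr":[0,0,0],"fingers":1},{"delta_pos":[1.6,0,0],"dr":[0,0,0],"fingers":1},{"delta_pos":[1.9,0,0],"dr":[0,0,0],"fingers":1},{"delta_pos":[2.0,0,0],"dr":[0,0,0],"fingers":1}]'

```text
time: 39.75
tool_pos: [0.4569, 0.0846, 0.0102]
tool_rot: [3.141, 0.008, 0.063]
contact_force: [-10.7, -2.5, 6.5]
opening: 0.0003
grip_force: 5.4
```

```bash
python3 - <<'E'
from h import *
s=robot.observe(); print(toF(s['tool_pos']),s['contact_force'],s['tool_pos'][2])
E
```

```text
[-0.1314  0.1104] [-10.6758978   -2.5397355    6.48200067] 0.010188856589547976
```

Call:
step_arm --increments '[{"delta_pos":[-2,0,0],"dr":[0,0,0],"fingers":1},{"delta_pos":[-2,0,-5],"dr":[0,0,0],"fingers":1},{"delta_pos":[-2,-6,-9],"dr":[0,0,0],"fingers":1},{"delta_pos":[-2,-12,-9],"dr":[0,0,0],"fingers":1},{"delta_pos":[-2,-14.2,-9],"dr":[0,0,0],"fingers":1}]'

```text
time: 40.38
tool_pos: [0.4318, 0.2282, 0.1018]
tool_rot: [-3.14, -0.003, 0.064]
contact_force: [-0.4, -0.5, -0.9]
opening: 0.0004
grip_force: 0.0
```

Call:
step_arm --increments '[{"delta_pos":[4.9,0,0],"dr":[0,0,0],"fingers":1},{"delta_pos":[4.9,0,0],"dr":[0,0,0],"fingers":1},{"delta_pos":[4.9,0,4],"dr":[0,0,0],"fingers":1},{"delta_pos":[4.9,0,8],"dr":[0,0,0],"fingers":1},{"delta_pos":[4.9,0,8.8],"dr":[0,0,0],"fingers":1}]'

```text
time: 41.0
tool_pos: [0.4781, 0.2278, 0.0106]
tool_rot: [3.14, 0.005, 0.062]
contact_force: [-0.4, 0.3, 0.7]
opening: 0.0004
grip_force: 0.0
```

Call:
step_arm --increments '[{"delta_pos":[0,1,0],"dr":[0,0,0],"fingers":1},{"delta_pos":[0,2,0],"dr":[0,0,0],"fingers":1},{"delta_pos":[0,3,0],"dr":[0,0,0],"fingers":1},{"delta_pos":[0,4,0],"dr":[0,0,0],"fingers":1},{"delta_pos":[0,5,0],"dr":[0,0,0],"fingers":1}]'

```text
time: 41.62
tool_pos: [0.4841, 0.1798, 0.0145]
tool_rot: [-3.139, -0.003, 0.062]
contact_force: [-2.0, 9.7, 1.8]
opening: 0.0004
grip_force: 4.0
```

```bash
python3 - <<'E'
from h import *
s=robot.observe(); print(toF(s['tool_pos']),s['contact_force'],s['tool_pos'][2])
E
```

```text
[-0.0988  0.2038] [-2.04349447  9.7366314   1.77238874] 0.0144703847953696
```

Call:
step_arm --increments '[{"delta_pos":[0,0.9,0.1],"dr":[0,0,0],"fingers":1},{"delta_pos":[0,1.8,0.1],"dr":[0,0,0],"fingers":1},{"delta_pos":[0,2.7,0.2],"dr":[0,0,0],"fingers":1},{"delta_pos":[0,3.5,0.2],"dr":[0,0,0],"fingers":1},{"delta_pos":[0,4.1,0.2],"dr":[0,0,0],"fingers":1}]'

```text
time: 42.25
tool_pos: [0.4864, 0.1388, 0.0138]
tool_rot: [-3.139, -0.003, 0.062]
contact_force: [-7.4, 9.4, 18.7]
opening: 0.0003
grip_force: 9.6
```

Call:
step_arm --increments '[{"delta_pos":[0,0.3,0],"dr":[0,0,0],"fingers":1},{"delta_pos":[0,0.5,0],"dr":[0,0,0],"fingers":1},{"delta_pos":[0,0.7,0],"dr":[0,0,0],"fingers":1},{"delta_pos":[0,0.8,0],"dr":[0,0,0],"fingers":1},{"delta_pos":[0,0.8,0],"dr":[0,0,0],"fingers":1}]'

```text
time: 42.88
tool_pos: [0.4868, 0.1308, 0.0138]
tool_rot: [-3.14, -0.003, 0.062]
contact_force: [-7.7, 7.4, 17.4]
opening: 0.0007
grip_force: 9.1
```

```bash
python3 - <<'E'
from blanks import *
s=robot.observe(); print(toF(s['tool_pos']),s['contact_force'],s['tool_pos'][2])
im,c=shot('top','t13')
for b in blobs(im,c,'top',(8,60,130),(20,200,255),.02): print(b,toF(np.array(b[1])/1000))
im,c=shot('wrist','w13')
for b in blobs(im,c,'wrist',(8,60,110),(20,200,255),.02,600,60000): print(b,toF(np.array(b[1])/1000))
E
```

```text
[-0.099   0.1547] [-7.65590083  7.36704183 17.38971536] 0.013798725040568158
([209.0, 188.0], [532.6, 14.6, 121.0, 63.1, 3.0]) [-0.0599  0.0361]
([371.0, 135.0], [703.9, -481.9, 239.6, 66.0, 89.6]) [ 0.0825 -0.4694]
([194.0, 114.0], [779.5, 65.7, 138.9, 20.2, 87.4]) [0.1895 0.0729]
([442.0, 157.0], [537.3, 13.2, 109.3, 65.2, 3.5]) [-0.0553  0.0344]
([371.0, 159.0], [534.2, 67.2, 109.7, 32.2, 3.2]) [-0.0553  0.0885]
```

Call:
step_arm --increments '[{"delta_pos":[0,0.1,-0.3],"dr":[0,0,0],"fingers":1},{"delta_pos":[0,0.2,-0.3],"dr":[0,0,0],"fingers":1},{"delta_pos":[0,0.3,-0.3],"dr":[0,0,0],"fingers":1},{"delta_pos":[0,0.4,-0.3],"dr":[0,0,0],"fingers":1},{"delta_pos":[0,0.4,-0.3],"dr":[0,0,0],"fingers":1}]'

```text
time: 43.6
tool_pos: [0.4874, 0.1267, 0.0156]
tool_rot: [-3.14, -0.003, 0.062]
contact_force: [-3.4, 7.6, 7.6]
opening: 0.0004
grip_force: 5.7
```

```bash
python3 - <<'E'
from blanks import *
s=robot.observe(); print(toF(s['tool_pos']),s['contact_force'],s['tool_pos'][2])
im,c=shot('wrist','w14')
for b in blobs(im,c,'wrist',(8,60,110),(20,200,255),.02,600,60000): print(b,toF(np.array(b[1])/1000))
E
```

```text
[-0.0986  0.1507] [-3.44147752  7.64756263  7.64971758] 0.015635511674671525
([436.0, 157.0], [537.1, 13.0, 110.2, 65.2, 3.7]) [-0.0555  0.0343]
([367.0, 160.0], [534.1, 64.5, 110.4, 31.8, 2.9]) [-0.0556  0.0858]
```

Call:
step_arm --increments '[{"delta_pos":[0,0.1,0],"dr":[0,0,0],"fingers":1},{"delta_pos":[0,0.2,0],"dr":[0,0,0],"fingers":1},{"delta_pos":[0,0.3,0],"dr":[0,0,0],"fingers":1},{"delta_pos":[0,0.4,0],"dr":[0,0,0],"fingers":1},{"delta_pos":[0,0.4,0],"dr":[0,0,0],"fingers":1}]'

```text
time: 44.28
tool_pos: [0.4876, 0.1228, 0.0156]
tool_rot: [-3.14, -0.003, 0.062]
contact_force: [-2.8, 8.2, 8.6]
opening: 0.0001
grip_force: 5.8
```

```bash
python3 - <<'E'
from blanks import *
s=robot.observe(); print(toF(s['tool_pos']),s['contact_force'],s['tool_pos'][2])
im,c=shot('wrist','w15')
for b in blobs(im,c,'wrist',(8,60,110),(20,200,255),.02,600,60000): print(b,toF(np.array(b[1])/1000))
E
```

```text
[-0.0986  0.1467] [-2.84226941  8.2012047   8.58113284] 0.015630819783845805
([407.0, 154.0], [536.0, 28.6, 110.5, 95.8, 3.0]) [-0.0557  0.0499]
```

Call:
step_arm --increments '[{"delta_pos":[0,0.1,0],"dr":[0,0,0],"fingers":1},{"delta_pos":[0,0.2,0],"dr":[0,0,0],"fingers":1},{"delta_pos":[0,0.3,0],"dr":[0,0,0],"fingers":1},{"delta_pos":[0,0.3,0],"dr":[0,0,0],"fingers":1},{"delta_pos":[0,0.3,0],"dr":[0,0,0],"fingers":1}]'

```text
time: 44.95
tool_pos: [0.4876, 0.1215, 0.0157]
tool_rot: [-3.138, -0.003, 0.062]
contact_force: [-3.4, 17.1, 9.1]
opening: 0.0007
grip_force: 9.2
```

```bash
python3 - <<'E'
from blanks import *
s=robot.observe(); print(toF(s['tool_pos']),s['contact_force'],s['tool_pos'][2])
im,c=shot('wrist','w16')
for b in blobs(im,c,'wrist',(8,60,110),(20,200,255),.02,600,60000): print(b,toF(np.array(b[1])/1000))
E
```

```text
[-0.0987  0.1454] [-3.40675951 17.09667949  9.07991957] 0.015669824565763133
([403.0, 158.0], [536.0, 28.1, 110.4, 95.1, 3.0]) [-0.0557  0.0494]
```

The row is seated, one 95 mm wide block at 17 N. I back off, rise, and take the last picture to aim at the lever ball.

Call:
step_arm --increments '[{"delta_pos":[0,-0.8,0],"dr":[0,0,0],"fingers":1},{"delta_pos":[0,-1.5,0],"dr":[0,0,0],"fingers":1},{"delta_pos":[0,-1.5,-5],"dr":[0,0,0],"fingers":1},{"delta_pos":[0,-1.5,-11],"dr":[0,0,0],"fingers":1},{"delta_pos":[0,-1.5,-17],"dr":[0,0,0],"fingers":1}]'

```text
time: 45.62
tool_pos: [0.486, 0.1336, 0.1857]
tool_rot: [3.141, 0.0, 0.063]
contact_force: [0.1, -0.5, -0.9]
opening: 0.0004
grip_force: 0.0
```

Call:
step_arm --increments '[{"delta_pos":[0,0,-3],"dr":[0,0,0],"fingers":1},{"delta_pos":[0,0,-3],"dr":[0,0,0],"fingers":1},{"delta_pos":[0,0,-3],"dr":[0,0,0],"fingers":1},{"delta_pos":[0,0,-3],"dr":[0,0,0],"fingers":1},{"delta_pos":[0,0,-3],"dr":[0,0,0],"fingers":1}]'

```text
time: 46.25
tool_pos: [0.4858, 0.1339, 0.2127]
tool_rot: [3.142, 0.002, 0.063]
contact_force: [0.4, -0.2, 0.4]
opening: 0.0
grip_force: 0.0
```

```bash
python3 - <<'E'
from blanks import *
im,c=shot('wrist','w17')
for b in blobs(im,c,'wrist',(8,60,110),(20,200,255),.02,600,60000): print(b,toF(np.array(b[1])/1000))
for b in blobs(im,c,'wrist',(0,0,0),(180,255,45),.062,60,900): print('dark',b,toF(np.array(b[1])/1000))
s=robot.observe();print(toF(s['tool_pos']),s['tool_pos'])
E
```

```text
([338.0, 134.0], [531.4, 29.7, 120.2, 100.0, 3.8]) [-0.0602  0.0513]
dark ([19.0, 224.0], [391.0, 473.1, 93.5, 23.1, -58.3]) [-0.1749  0.502 ]
dark ([48.0, 207.0], [427.6, 400.8, 23.4, 19.8, -84.0]) [-0.1425  0.4277]
dark ([24.0, 139.0], [515.9, 439.0, 73.1, 26.5, -87.4]) [-0.0522  0.4608]
[-0.0996  0.158 ] [0.48596273 0.13398206 0.21292369]
```

View pics/w17.png

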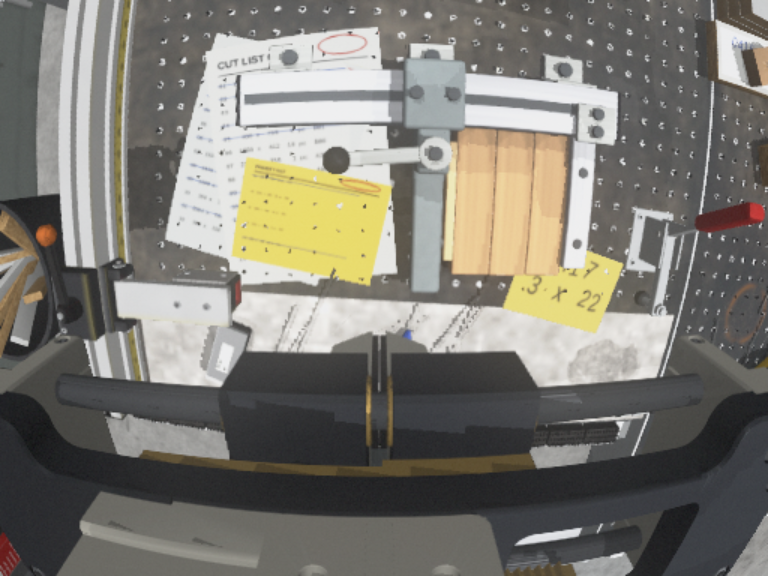

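The row at (505,200) is gap-free and flush at the rail, with the pad touching at (450,200). The ball is at (337,160) and the pivot at (435,153).

```bash
python3 - <<'E'
from h import *
c=P('wrist')
b=cast('wrist',337/1.5,160/1.5,.062,c);p=cast('wrist',435/1.5,153/1.5,.064,c)
print('ball',b,toF(b),'pivot',p,toF(p),np.hypot(*(b-p)[:2]))
bf,pf=toF(b),toF(p)
move(F(bf[0]+.03,bf[1],.11),np.radians(93.6))
E
```

```text
ball [0.55674441 0.16598895 0.062     ] [-0.0271  0.1859] pivot [0.56605622 0.09947061 0.064     ] [-0.0216  0.1189] 0.06716695230564589
delta [10.28 -2.74 10.28] yawturn(deg, about tool z) 0.0 cur [0.486  0.134  0.2129] -86.4 1.62 46.3
```

Call:
step_arm --increments '[{"delta_pos":[10.3,-2.7,0],"dr":[0,0,0],"fingers":1},{"delta_pos":[10.3,-2.7,0],"dr":[0,0,0],"fingers":1},{"delta_pos":[10.3,-2.7,6],"dr":[0,0,0],"fingers":1},{"delta_pos":[10.3,-2.7,12],"dr":[0,0,0],"fingers":1},{"delta_pos":[10.3,-2.7,15.6],"dr":[0,0,0],"fingers":1}]'

```text
time: 46.92
tool_pos: [0.5855, 0.1672, 0.0539]
tool_rot: [3.141, 0.005, 0.063]
contact_force: [-0.4, 0.4, 0.1]
opening: 0.0004
grip_force: 0.0
```

Call:
step_arm --increments '[{"delta_pos":[0,0,0],"dr":[0,0,0],"fingers":1},{"delta_pos":[-0.8,0,0],"dr":[0,0,0],"fingers":1},{"delta_pos":[-1.6,0.1,0],"dr":[0,0,0],"fingers":1},{"delta_pos":[-2.4,0.3,0],"dr":[0,0,0],"fingers":1},{"delta_pos":[-3.2,0.5,0],"dr":[0,0,0],"fingers":1}]'

```text
time: 47.55
tool_pos: [0.5559, 0.1606, 0.059]
tool_rot: [-3.141, -0.003, 0.063]
contact_force: [1.9, 1.7, 1.9]
opening: 0.0006
grip_force: 1.5
```

Call:
step_arm --increments '[{"delta_pos":[-0.7,0.2,0],"dr":[0,0,0],"fingers":1},{"delta_pos":[-1.4,0.5,0],"dr":[0,0,0],"fingers":1},{"delta_pos":[-2.1,0.7,0],"dr":[0,0,0],"fingers":1},{"delta_pos":[-2.6,0.9,0],"dr":[0,0,0],"fingers":1},{"delta_pos":[-2.6,0.9,0],"dr":[0,0,0],"fingers":1}]'

```text
time: 48.18
tool_pos: [0.5296, 0.1495, 0.0576]
tool_rot: [3.141, 0.001, 0.063]
contact_force: [0.9, 0.5, 3.2]
opening: 0.0006
grip_force: 1.0
```

```bash
python3 - <<'E'
from h import *
s=robot.observe(); print(toF(s['tool_pos']),s['contact_force'],s['tool_pos'][2])
im,c=shot('top','t18')
cr=im[150:230,115:260]; g=cv2.cvtColor(cr,cv2.COLOR_RGB2GRAY)
print(g.min())
E
```

```text
[-0.0551  0.171 ] [0.92188677 0.54103778 3.2317114 ] 0.05760088477346691
18
```

Call:
step_arm --increments '[{"delta_pos":[1,-0.5,0],"dr":[0,0,0],"fingers":1},{"delta_pos":[1,-0.5,-3.5],"dr":[0,0,0],"fingers":1},{"delta_pos":[1,-3.3,-3.5],"dr":[0,0,0],"fingers":1},{"delta_pos":[-2.4,-3.3,-3.5],"dr":[0,0,0],"fingers":1},{"delta_pos":[-2.4,-3.3,-3.5],"dr":[0,0,0],"fingers":1}]'

```text
time: 48.85
tool_pos: [0.502, 0.1817, 0.092]
tool_rot: [3.141, 0.004, 0.064]
contact_force: [0.1, -1.2, 0.2]
opening: 0.0001
grip_force: 0.0
```

Call:
step_arm --increments '[{"delta_pos":[0,0,2],"dr":[0,0,0],"fingers":1},{"delta_pos":[0,0,3.5],"dr":[0,0,0],"fingers":1},{"delta_pos":[0,0,3.5],"dr":[0,0,0],"fingers":1},{"delta_pos":[-0.1,0.8,3.5],"dr":[0,0,0],"fingers":1},{"delta_pos":[-0.2,1.6,3.5],"dr":[0,0,0],"fingers":1}]'

```text
time: 49.48
tool_pos: [0.5037, 0.1646, 0.0583]
tool_rot: [-3.142, -0.001, 0.063]
contact_force: [0.1, -0.5, 0.4]
opening: 0.0003
grip_force: 0.0
```

Call:
step_arm --increments '[{"delta_pos":[-0.2,0.7,0],"dr":[0,0,0],"fingers":1},{"delta_pos":[-0.4,1.4,0],"dr":[0,0,0],"fingers":1},{"delta_pos":[-0.6,2.1,0],"dr":[0,0,0],"fingers":1},{"delta_pos":[-0.7,2.8,0],"dr":[0,0,0],"fingers":1},{"delta_pos":[-0.7,3.3,0],"dr":[0,0,0],"fingers":1}]'

```text
time: 50.1
tool_pos: [0.4973, 0.1317, 0.0582]
tool_rot: [-3.141, 0.001, 0.062]
contact_force: [-3.6, 3.2, 3.5]
opening: 0.0004
grip_force: 2.2
```

```bash
python3 - <<'E'
from h import *
s=robot.observe(); print(toF(s['tool_pos']),s['contact_force'],s['tool_pos'][2])
E
```

```text
[-0.0884  0.155 ] [-3.58724301  3.18338957  3.51306477] 0.05822045465751437
```

Call:
step_arm --increments '[{"delta_pos":[0,0.2,0],"dr":[0,0,0],"fingers":1},{"delta_pos":[0,0.4,0],"dr":[0,0,0],"fingers":1},{"delta_pos":[0,0.6,0],"dr":[0,0,0],"fingers":1},{"delta_pos":[0,0.7,0],"dr":[0,0,0],"fingers":1},{"delta_pos":[0,0.7,0],"dr":[0,0,0],"fingers":1}]'

```text
time: 50.72
tool_pos: [0.4984, 0.1277, 0.0581]
tool_rot: [-3.137, -0.0, 0.062]
contact_force: [-5.4, 16.5, 4.7]
opening: 0.0004
grip_force: 7.8
```

```bash
python3 - <<'E'
from h import *
s=robot.observe(); print(toF(s['tool_pos']),s['contact_force'],s['tool_pos'][2])
E
```

```text
[-0.0876  0.151 ] [-5.35994705 16.52110393  4.67241843] 0.05805138730459919
```

Call:
step_arm --increments '[{"delta_pos":[0,-1,0],"dr":[0,0,0],"fingers":1},{"delta_pos":[0,-2,-3],"dr":[0,0,0],"fingers":1},{"delta_pos":[0,-2,-9],"dr":[0,0,0],"fingers":1},{"delta_pos":[0,-2,-15],"dr":[0,0,0],"fingers":1},{"delta_pos":[0,-2,-15.5],"dr":[0,0,0],"fingers":1}]'

```text
time: 51.35
tool_pos: [0.5006, 0.1448, 0.2175]
tool_rot: [3.142, -0.011, 0.063]
contact_force: [0.1, 0.5, -1.1]
opening: 0.0003
grip_force: 0.0
```

```bash
python3 - <<'E'
from blanks import *
im,c=shot('wrist','w19')
for b in blobs(im,c,'wrist',(8,60,110),(20,200,255),.02,600,60000): print(b,toF(np.array(b[1])/1000))
print([np.round(proj('wrist',F(-.0895,y,.062),c)) for y in(.119,.124)])
for t in(60,75,90):
  for b in blobs(im,c,'wrist',(0,0,0),(180,255,t),.062,40,1500):
    f=toF(np.array(b[1])/1000)
    if abs(f[0]+.09)<.05 and abs(f[1]-.125)<.06: print(t,b,f)
im,c=shot('top','t19')
for b in blobs(im,c,'top',(8,60,130),(20,200,255),.02): print('top',b,toF(np.array(b[1])/1000))
E
```

```text
([346.0, 153.0], [530.4, 27.9, 120.1, 96.2, 3.0]) [-0.0614  0.0495]
[array([296., 180.]), array([291., 180.])]
90 ([287.0, 181.0], [496.7, 106.5, 17.8, 15.9, -86.2]) [-0.0905  0.1299]
top ([204.0, 190.0], [531.8, 30.2, 121.0, 96.0, 3.1]) [-0.0598  0.0517]
top ([371.0, 135.0], [703.9, -484.7, 245.3, 66.0, 89.6]) [ 0.0824 -0.4722]
top ([194.0, 114.0], [779.6, 65.7, 138.9, 19.9, 87.2]) [0.1896 0.0729]
```

```bash
python3 -c "
from cell import robot
print(robot.hand_in())"
```

```text
the job is handed in; nothing more can be done
None
```

I handed the job in: the three blanks lie flat, square and gap-free at the fixed jaw and flush to the rail, the sliding jaw is up against the row with its lever thrown to the stop, and the offcut lies clear on the table; no verdict came back on hand-in.

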